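# Lever a tight storage case open and load the sample tubes

### The arm

A 6-joint arm with a two-finger parallel gripper is mounted at the origin on the work surface. World frame = base frame: x ahead of the robot, y to its left, z up, the work surface at z = 0. Lengths are in mm, angles in rad, forces in N, time in s.
With the tool pointing down it reaches from about 300 to 775 mm from the base axis. Payload 14.6 kg.
Tool frame: the origin (TCP) lies midway between the tips of the shut fingers; the grasp point (between the pads) lies grasp_offset behind it (grasp_offset is the distance from the TCP to the grasp point, in mm); z points along the fingers, y is the line along which they close (so a half turn about z gives the same grasp; the last joint's range is limited). The gripper opens to 94 mm and grips with 3 to 60 N. Pads are 16 mm wide; open, the fingers measure 119 mm over their backs; the gripper's body (75 mm by 177 mm) begins 78 mm behind the grasp point.
Start: joints at [-1.379, 0.3, 1.521, -0, 1.321, -0.067], TCP at [140.75, -531.675, 205.446] pointing down, gripper open.
Joint ranges: [-3.03, 3.03], [-0.79, 2.21], [0.23, 2.52], [-1.04, 4.18], [0, 3.07], [-2.55, 2.55]. Speed limits (rad/s): [2.22, 2.22, 2.57, 3.14, 3.14, 3.14].

### API

Orientations are given as [roll, pitch, yaw] about the fixed x, y, z axes, in that order (R = Rz(yaw) Ry(pitch) Rx(roll)).
In Python, from cell import * gives the robot as it stands. The module is installed in compiled form; this text tells all that it offers.
- The arm moves only by the shell command python3 -m jog 'ROWS' [FORCE]. ROWS is JSON, a list of rows, each a list of 3 entries, a list of its own where there are three numbers: the finger opening in mm, from 0 to 94, then the shift along the tool's x, y, z in units of 50 mm (1.0 is 50 mm), then the turn about the tool's z in units of 180 degrees (1.0 is 180 degrees). In form: [[fingers, [dx, dy, dz], twist], ...]. A call has 1 to 20 rows; each row shifts and turns the commanded pose from where the row before left it, along the tool's axes as they then stand; what a row does not reach is not made up. A row lasts 1/10 s, in which the tool goes at most 50 mm and 8.59 degrees, less where a joint would pass 70% of its speed; a pose out of reach is approached as far as the arm can. A call with a number of a shift or a turn outside -1 to 1 is refused whole. A call with a gripper value outside its range is refused whole. The fingers move at their own pace and stop on an object; FORCE is the grip in N (left out, the last holds). Time passes only in rows, so rows that do not move let the fingers close. It gives the time, the measured TCP pose, the force, the opening and the grip force at its end, in the units of the state.
- read_state(): the state, without advancing time (a new reading comes with each control period).
- camera(name): name is "side" or "top"; returns the picture (480x640x3 uint8, red, green, blue); there is no depth.
- calibration(name): a dict with "mtx" (3x3 intrinsics, pixels), "cam_to_world" (4x4, takes a point from camera to world coordinates). Camera axes: x right, y down, z forward; pixel columns grow to the right and rows downward; lengths in mm; the calibration is good to about 2 mm. A picture is of the moment at which its call begins. calibration takes no time and is no camera call.
- sign_off(): hands the job in; it is judged then, once.
Trained networks look in the newest picture that a camera, given by its name, has taken for a name from the list of things; names that differ only in an ending like _2 or _b are one class to them, and where a whole thing is asked for, a point or a joint stands for the part that bears it (a point fixed in the world has none). Each returns a list of dicts, best first, with "conf" (0 to 1); they miss things now and then, are a little off and sometimes report something else, mostly with a low value. They report only what shows in the picture. A call takes as long as a camera call.
- regions_of(camera, query): "pixels" (480x640 bool, what is visible of it) and "rect" ([centre column, centre row, width, height] in pixels, round what is visible of it).
The state is a dict: "clock": time; "joints": joint angles; "qd": joint speeds; "effort": joint torques, N m; "eef_pos": TCP position; "eef_rot": TCP orientation; "wrist_force": force on the tool from outside, world axes, zero at the start; "moment": the same for the moment, N m; "finger_gap": finger opening in mm; "finger_force": force on a finger pad.
Only numpy, scipy, OpenCV 4.12 (cv2) and the standard library are available. Lean on these libraries where they do the work, as an engineer would, in place of code of your own. Each camera call takes 0.05 s, during which the arm holds its last target. There are 200 camera calls.

### The job

Lever the tight white lid of the green storage case loose with the yellow-handled pry bar, its blade under the lid's lip and over the steel fulcrum rod (keep the fingers off the lid while it is tight). Then lift the loosened lid off, lay it flat and right way up on the middle of the red pad, and drop every sample tube from the white rack foot-down and fully home into the case's pockets, one per pocket, never letting a tube tip over. Leave the pry bar lying on its blue mat and do not disturb the other things on the bench.

Things in the scene. Friction and masses are not known exactly. Their poses are not given: they have to be found in the camera images.
- case: green storage case, fixed, 164 long (its x) x 48 x 90 mm high; origin under its centre, on the bench. Four open pockets in a row, each 31 x 32 mm, 75 mm deep (floor 15 mm above the bench), centres at x = -58.5, -19.5, 19.5, 58.5 mm, y = 0. The lid's lip and the fulcrum are at its -x end, front wall face at x = -82 mm. A steel back stop 100 mm high stands at x = 83 to 89 mm
- fulcrum (a point): top of the fixed steel fulcrum rod in front of the case's -x end, 12 mm in diameter, level, 56 mm long along y, 125 mm from the case's centre; this point is the middle of its top line, 78 mm above the bench. Its posts stand at y = +-28 to 38 mm and stop 6 mm below this point; axes as the case's
- cheeks (a point): midway between two orange spring cheeks (30 mm long, 94 mm high, on white posts reaching 43 mm from the middle line) that pinch the lower 4 mm of the lid's long edges, about 55 N each; 60 mm to -x of the case's centre, 90 mm up. Once the lip is raised 6 mm or more they snap in beneath the lid, which then rests on them, propped up about 4 mm and loose
- lid_grip (a point): white lid, 178 x 50 x 8 mm, 220 g, underside 90 mm above the bench when shut, with a black grip rib on top, 70 (along x) x 18 x 24 mm high. This point is the middle of the rib, 20 mm above the lid's underside, over the case's centre when shut; x points away from the lip, z up. The lid reaches 98 mm to -x of this point (front lip) and 80 mm to +x
- lid_lip (a point): middle of the lower front edge of the lid's lip, which overhangs the case's front wall by 16 mm; 90 mm above the bench when the lid is shut, about 95 mm when it is sprung loose. 12 mm lie between the fulcrum's top and the lip's underside
- bar_grip (a point): pry bar, 180 g: yellow handle 80 x 22 x 22 mm and a steel blade 22 wide x 6 mm thick, flush with the handle's underside. This point is the handle's middle, 11 mm above the underside; x points along the bar to the blade's tip 150 mm away, z up; centre of mass 26 mm towards the tip. Prying takes 10 to 20 N down at the handle with 40 mm of blade past the fulcrum
- bar_tip (a point): end of the pry bar's blade, half-way through its 6 mm thickness; axes as the bar's
- bar_mat: blue mat, fixed, 240 (its x) x 100 x 2 mm, where the pry bar lies at the start and must lie at the end; origin at its centre on the bench
- lid_pad: red pad, fixed, 220 (its x) x 85 x 3 mm, where the lid goes, lid lengthwise along the pad; origin at its centre on the bench
- rack: white rack, fixed, 188 (its x) x 50 x 50 mm, four pockets 37 x 34 mm in a row at x = -67.5, -22.5, 22.5, 67.5 mm, floor 5 mm above the bench; origin at its centre on the bench
- tube1_mid (a point): capped sample tube, red cap: a plain round cylinder 24 mm in diameter all the way up, 125 mm long, about 50 g, upright at the start in a pocket of the white rack (some tubes may be absent). This point is its centre, 62.5 mm above its flat foot; z runs along it to the cap
- tube2_mid (a point): capped sample tube, blue cap: a plain round cylinder 24 mm in diameter all the way up, 125 mm long, about 50 g, upright at the start in a pocket of the white rack (some tubes may be absent). This point is its centre, 62.5 mm above its flat foot; z runs along it to the cap
- tube3_mid (a point): capped sample tube, yellow cap: a plain round cylinder 24 mm in diameter all the way up, 125 mm long, about 50 g, upright at the start in a pocket of the white rack (some tubes may be absent). This point is its centre, 62.5 mm above its flat foot; z runs along it to the cap
- tube4_mid (a point): capped sample tube, orange cap: a plain round cylinder 24 mm in diameter all the way up, 125 mm long, about 50 g, upright at the start in a pocket of the white rack (some tubes may be absent). This point is its centre, 62.5 mm above its flat foot; z runs along it to the cap
- jar: bystander: lidded jar 64 mm wide, 90 mm high; origin at its foot
- dishes: bystander: stack of clear dishes 90 mm wide, 30 mm high; origin at its foot
- timer: bystander: white bench timer 60 x 75 x 22 mm; origin at its underside
- beaker: bystander: glass beaker 76 mm wide, 95 mm high; origin at its foot
- wash: bystander: white bottle with red cap, 60 mm wide, 150 mm high; origin at its foot

How it is judged (in metres and radians):
On the way, in this order (a step that is already met when the one before it is completed fails the run):
1. the pry bar, bearing on the fulcrum, forces the tight lid's lip up (1.5 mm or more, with over 6 N on lid and on fulcrum), with the fingers off the lid (z of lid_lip in the frame of case above 0.0915 m and contact force between bar and lid above 6 N and contact force between bar and case above 6 N and contact force between the fingers and lid below 0.5 N).
2. the lid lies flat, right way up and released on the red pad (x of lid_grip in the frame of lid_pad between -0.06 and 0.06 m and y of lid_grip in the frame of lid_pad between -0.035 and 0.035 m and z of lid_grip in the frame of lid_pad between 0 and 0.035 m and angle between lid_grip's own z axis and vertical below 0.12 rad and contact force between the fingers and lid below 0.5 N), for 0.2 s.
At the end, for the whole second after the job is handed in: Lid flat, right way up on the red pad, rib within 60 mm along and 35 mm across of its centre; every tube on a pocket floor of the case, centre 65-85 mm up, within 0.25 rad of upright; bar lying with its handle centre over the blue mat (125 mm along, 55 mm across); all at rest (all of step 2 and x of bar_grip in the frame of bar_mat between -0.125 and 0.125 m and y of bar_grip in the frame of bar_mat between -0.055 and 0.055 m and z of bar_grip in the frame of bar_mat between 0 and 0.025 m and linear speed of each of bar, tube1, tube2, tube3, tube4 below 0.03 m/s and x of tube1_mid in the frame of case between -0.08 and 0.08 m and y of tube1_mid in the frame of case between -0.02 and 0.02 m and z of tube1_mid in the frame of case between 0.065 and 0.085 m and angle between each of tube1_mid, tube2_mid, tube3_mid, tube4_mid's own z axis and vertical below 0.25 rad and x of tube2_mid in the frame of case between -0.08 and 0.08 m and y of tube2_mid in the frame of case between -0.02 and 0.02 m and z of tube2_mid in the frame of case between 0.065 and 0.085 m and x of tube3_mid in the frame of case between -0.08 and 0.08 m and y of tube3_mid in the frame of case between -0.02 and 0.02 m and z of tube3_mid in the frame of case between 0.065 and 0.085 m and x of tube4_mid in the frame of case between -0.08 and 0.08 m and y of tube4_mid in the frame of case between -0.02 and 0.02 m and z of tube4_mid in the frame of case between 0.065 and 0.085 m); the robot touches nothing.
It fails at once if a bystander (jar, dishes, timer, beaker, white bottle) is shifted more than 30 mm (distance of any of jar, dishes, timer, beaker, wash from where it was at the start of the episode above 0.03 m).
It fails at once if the fingers grip or push the lid (over 3 N) while it is still tight on the case, its lip less than 2.5 mm up (contact force between the fingers and lid above 3 N and horizontal distance between lid_lip and fulcrum below 0.04 m and z of lid_lip in the frame of case between 0.08 and 0.0925 m).
It fails at once if a tube tips over (angle between any of tube1_mid, tube2_mid, tube3_mid, tube4_mid's own z axis and vertical above 0.8 rad).
Of tube1, tube2, tube3, tube4 only 2 to 4 are there at a start; the rules pass over those that are not, and their reading is None.
At some moment in a run one of bar may be knocked a few centimetres aside while the robot is not near it.
It also fails if it takes over 210 s, if anything falls off the work surface, if the arm or the gripper's body presses on something with over 40 N, if the wrist force passes 120 N, or if a joint passes its speed limit or range.

## Working session

There is one attempt and no reset: what is moved stays moved. The work goes in short steps, Python scripts to look and compute and a shell command to move; the robot and the scene stay as the last step left them, time stands still between calls to the robot, and variables do not carry over. Pictures are saved under pics/ and viewed, at most 14 in all, crops included, and the job is handed in when it is done.

```bash
mkdir -p pics
python3 - <<'E'
from cell import *
import cv2,numpy as np
for n in ("side","top"):
    im=camera(n); cv2.imwrite(f"pics/{n}0.png",im[:,:,::-1])
    c=calibration(n); print(n,np.round(c["mtx"],1).tolist(),np.round(c["cam_to_world"],3).tolist())
s=read_state(); print({k:(np.round(v,3).tolist()) for k,v in s.items()})
E
```

```text
side [[521.7, 0.0, 324.5], [0.0, 521.7, 236.7], [0.0, 0.0, 1.0]] [[-0.964, -0.149, 0.219, 329.818], [-0.264, 0.596, -0.758, 953.513], [-0.017, -0.789, -0.615, 843.167], [0.0, 0.0, 0.0, 1.0]]
top [[487.4, 0.0, 320.2], [0.0, 487.4, 230.9], [0.0, 0.0, 1.0]] [[0.024, -0.994, 0.108, 487.394], [-1.0, -0.024, -0.0, 10.592], [0.003, -0.108, -0.994, 1173.974], [0.0, 0.0, 0.0, 1.0]]
{'clock': 0.1, 'joints': [-1.379, 0.3, 1.521, -0.0, 1.321, -0.067], 'qd': [0.001, -0.003, -0.001, -0.0, 0.001, 0.0], 'effort': [0.002, -53.264, -35.328, 0.071, 0.024, -0.0], 'eef_pos': [140.678, -531.471, 204.973], 'eef_rot': [-3.141, -0.0, 0.259], 'wrist_force': [-0.271, -0.432, 0.231], 'moment': [0.025, 0.026, 0.042], 'finger_force': 0.0, 'finger_gap': 93.9}
```

View pics/top0.png

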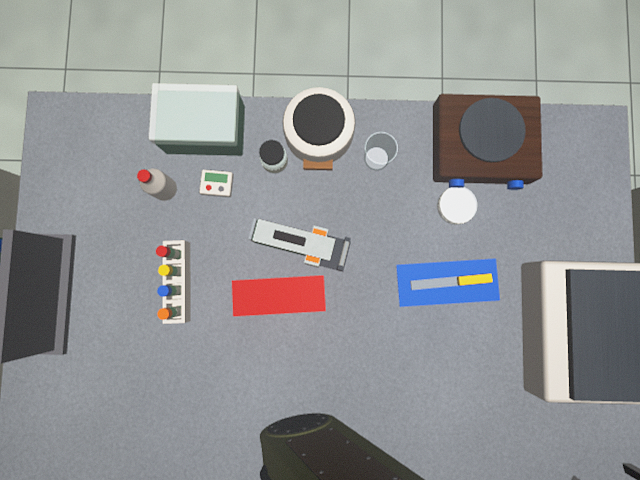

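View pics/side0.png

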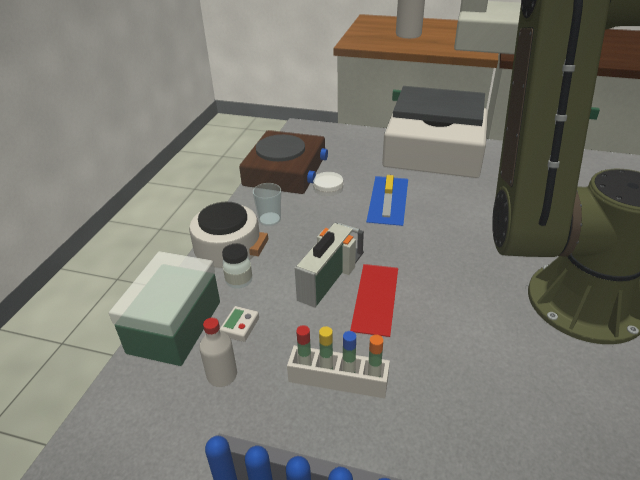

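The top view shows the case with its lip and fulcrum to the right, around (330-345, 250). The bar lies on the mat at (411-493, 282) with its blade pointing towards the case. The pad is at (279, 296), and all four tubes stand in the rack at (165, 250-315). Next I'll measure them.

```bash
cat > h.py <<'E'
from cell import *
import cv2,numpy as np
from scipy.optimize import minimize
S=3
def proj(cam,P):
    c=calibration(cam); T=np.linalg.inv(c["cam_to_world"]); q=(T[:3,:3]@np.asarray(P,float).T).T+T[:3,3]
    q=q@np.array(c["mtx"]).T; return q[:,:2]/q[:,2:]
def back(cam,px,z):
    c=calibration(cam); M=np.array(c["cam_to_world"]); d=M[:3,:3]@np.linalg.inv(c["mtx"])@[px[0],px[1],1]
    return M[:3,3]+d*(z-M[2,3])/d[2]
def box(x0,x1,y0,y1,z0,z1): return np.array([[x,y,z] for x in(x0,x1) for y in(y0,y1) for z in(z0,z1)],float)
a=np.linspace(0,2*np.pi,24,endpoint=False)
def cyl(r,z0,z1): return np.array([[r*np.cos(t),r*np.sin(t),z] for t in a for z in(z0,z1)])
SH={"lid_grip":([box(-98,80,-25,25,90,98),box(-35,35,-9,9,98,122)],0),
"bar_grip":([box(-40,40,-11,11,2,24),box(40,150,-11,11,2,8)],0),
"bar_mat":([box(-120,120,-50,50,0,2)],0),"lid_pad":([box(-110,110,-42.5,42.5,0,3)],0),
"rack":([box(-94,94,-25,25,0,50)],0)}
for i in range(1,5): SH[f"tube{i}_mid"]=([cyl(12,30,130)],0)
def mask(cam,name):
    r=regions_of(cam,name); return (r[0]["conf"],r[0]["pixels"],r[0]["rect"]) if r else None
def render(cam,hulls,p):
    m=np.zeros((480*S,640*S),np.uint8); c,s=np.cos(p[2]),np.sin(p[2])
    for h in hulls:
        w=np.c_[c*h[:,0]-s*h[:,1]+p[0],s*h[:,0]+c*h[:,1]+p[1],h[:,2]]
        q=cv2.convexHull(((proj(cam,w)+.5)*S*16-8).astype(np.int32)); cv2.fillConvexPoly(m,q,1,shift=4)
    return m>0
def fit(name,p0,cams=("top","side"),dz=0,yaw=True,hulls=None):
    hs=[h+[0,0,dz] for h in (hulls or SH[name][0])]; ms={}
    for cm in cams:
        r=mask(cm,name)
        if r: ms[cm]=(r[0],np.kron(r[1],np.ones((S,S)))>0)
    def cost(p):
        p=np.r_[p,p0[2]] if not yaw else p
        return sum(1-(lambda r,m:(r&m).sum()/max((r|m).sum(),1))(render(cm,hs,p),m) for cm,(k,m) in ms.items())
    q0=np.array(p0,float) if yaw else np.array(p0[:2],float); n=len(q0)
    sx=np.vstack([q0]+[q0+np.eye(n)[i]*[12,12,.15][i] for i in range(n)])
    r=minimize(cost,q0,method="Nelder-Mead",options=dict(initial_simplex=sx,xatol=.05,fatol=1e-4,maxfev=250))
    print(name,np.round(r.x,3).tolist(),"IoU loss %.3f"%r.fun,{k:round(v[0],2) for k,v in ms.items()}); return r.x
E
python3 - <<'E'
from h import *
camera("top");camera("side")
for n,z in (("lid_grip",98),("bar_grip",10),("bar_mat",2),("lid_pad",3),("rack",50),("tube1_mid",110),("tube2_mid",110),("tube3_mid",110),("tube4_mid",110)):
    r=mask("top",n)
    if not r: print(n,"none");continue
    ys,xs=np.nonzero(r[1]); (cx,cy),wh,_=cv2.minAreaRect(np.c_[xs,ys].astype(np.float32))
    ev=np.linalg.eigh(np.cov(xs,ys))[1][:,1]
    c=back("top",(cx,cy),z);d=back("top",(cx+ev[0]*20,cy+ev[1]*20),z)-c
    y=np.arctan2(d[1],d[0]); y+=np.pi*(y<0)
    t=n.startswith("tube")
    if t:y=0
    off=9 if n=="lid_grip" else -55 if n=="bar_grip" else 0
    p=c[:2]+off*np.array([np.cos(y),np.sin(y)])
    fit(n,[*p,y],yaw=not t)
E
```

```text
lid_grip [471.445, -247.7, 1.592] IoU loss 1.610 {'top': 0.74, 'side': 0.97}
bar_grip [508.578, -357.703, 1.699] IoU loss 0.284 {'top': 0.63, 'side': 0.86}
bar_mat [499.128, -299.234, 1.66] IoU loss 0.422 {'top': 0.6, 'side': 0.71}
lid_pad [458.268, 105.29, 1.652] IoU loss 0.069 {'top': 0.9, 'side': 0.83}
rack [485.508, 343.137, 0.059] IoU loss 0.668 {'top': 0.56, 'side': 0.9}
tube1_mid [549.909, 348.218] IoU loss 0.332 {'top': 0.77, 'side': 0.67}
tube2_mid [465.164, 340.891] IoU loss 0.264 {'top': 0.75, 'side': 0.71}
tube3_mid [810.61, -130.066] IoU loss 1.774 {'top': 0.7, 'side': 0.76}
tube4_mid [416.773, 338.46] IoU loss 0.230 {'top': 0.63, 'side': 0.63}
```

Run:
```python
from h import *
camera("top");camera("side")
for cm in("top","side"):
  for n in("lid_grip","tube3_mid","case"):
    print(cm,n,[(round(r["conf"],2),np.round(r["rect"]).tolist()) for r in regions_of(cm,n)])
p=back("top",(290,238),120); e=back("top",(333,249),98); d=p-e; y0=np.arctan2(d[1],d[0]); print(p,e,y0)
import h
om=h.mask
def near(cm,n):
    rs=regions_of(cm,n); q=proj(cm,[[*p[:2],100]])[0]
    rs=[r for r in rs if np.hypot(*(np.array(r["rect"][:2])-q))<25]
    return (rs[0]["conf"],rs[0]["pixels"],rs[0]["rect"]) if rs else None
h.mask=near
q=fit("lid_grip",[*p[:2],y0])
c=lambda x,y,z:[q[0]+x*np.cos(q[2])-y*np.sin(q[2]),q[1]+x*np.sin(q[2])+y*np.cos(q[2]),z]
im=camera("top").copy(); im=cv2.resize(im,None,fx=4,fy=4,interpolation=cv2.INTER_CUBIC)
for P,col in (([(-98,-25,98),(-98,25,98),(80,25,98),(80,-25,98)],(255,0,0)),([(-125,-28,78),(-125,28,78)],(255,255,0)),([(-35,-9,122),(-35,9,122),(35,9,122),(35,-9,122)],(0,255,255)),([(83,-24,100),(83,24,100),(89,24,100),(89,-24,100)],(0,255,0))):
    cv2.polylines(im,[((proj("top",[c(*t) for t in P])+.5)*4).astype(int)],True,col,1)
cv2.imwrite("pics/lidfit.png",im[840:1120,960:1440,::-1])
```

```text
top lid_grip [(0.74, [295.0, 239.0, 84.0, 40.0])]
top tube3_mid [(0.52, [170.0, 270.0, 18.0, 12.0])]
top case [(0.72, [300.0, 244.0, 107.0, 52.0])]
side lid_grip [(0.86, [326.0, 248.0, 57.0, 54.0])]
side tube3_mid [(0.76, [326.0, 346.0, 20.0, 46.0]), (0.55, [386.0, 199.0, 44.0, 50.0])]
side case [(0.96, [331.0, 266.0, 69.0, 78.0]), (0.41, [327.0, 183.0, 31.0, 24.0])]
[584.6332537   75.64344155 120.        ] [564.5750042 -18.8126499  98.       ] 1.361549407770125
lid_grip [586.673, 75.862, 1.339] IoU loss 0.127 {'top': 0.74, 'side': 0.86}
```

View pics/lidfit.png

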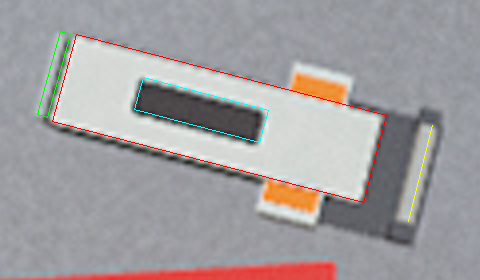

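The overlay fits the lid: corners at about (263,220), (336,238), (331,260) and (253,240), and the yellow rod line lies on the rod. So the case is at (586.7, 75.9) with yaw 1.339. Now a planning helper, then the move to the bar.

```bash
cat >> h.py <<'E'
CASE=np.array([586.7,75.9,1.339])
def loc(p,x,y=0): return [p[0]+x*np.cos(p[2])-y*np.sin(p[2]),p[1]+x*np.sin(p[2])+y*np.cos(p[2])]
def plan(xy,z,yaw,step=0.8):
    "TCP target -> twist total (units), shift total in tool frame after that twist (units)"
    s=read_state(); P=np.array(s["eef_pos"]); psi=s["eef_rot"][2]
    dy=(yaw-psi+np.pi)%(2*np.pi)-np.pi; d=np.array([*xy,z])-P; c,sn=np.cos(yaw),np.sin(yaw)
    t=np.array([c*d[0]+sn*d[1],sn*d[0]-c*d[1],-d[2]])/50
    n=int(np.ceil(abs(t).max()/step)) or 1
    print("at",np.round(P,1),round(psi,3),"j6",round(s["joints"][5],2),"twist",round(-dy/np.pi,4),"shift",np.round(t,3),"n",n,"row",np.round(t/n,3), "F",np.round(s["wrist_force"],1),"gap",round(s["finger_gap"],1))
E
python3 - <<'E'
import cell; print([n for n in dir(cell) if n[0]!='_'], getattr(cell,'grasp_offset',None))
from h import *
plan(loc([508.6,-357.7,1.699],18),140,1.699)
E
```

```text
['Unreachable', 'calibration', 'camera', 'grasp_offset', 'read_state', 'regions_of', 'sign_off'] 18.8
at [ 140.8 -531.7  205.5] 0.259 j6 -0.07 twist -0.4584 shift [2.87  7.741 1.309] n 10 row [0.287 0.774 0.131] F [ 0.4  0.9 -0. ] gap 93.8
```

```bash
python3 -m jog '[[94,[0,0,0],-0.0458],[94,[0,0,0],-0.0458],[94,[0,0,0],-0.0458],[94,[0,0,0],-0.0458],[94,[0,0,0],-0.0458],[94,[0,0,0],-0.0458],[94,[0,0,0],-0.0458],[94,[0,0,0],-0.0458],[94,[0,0,0],-0.0458],[94,[0,0,0],-0.0462]]' && python3 -m jog '[[94,[0.29,0.774,0.13],0],[94,[0.29,0.774,0.13],0],[94,[0.29,0.774,0.13],0],[94,[0.29,0.774,0.13],0],[94,[0.29,0.774,0.13],0],[94,[0.29,0.774,0.13],0],[94,[0.29,0.774,0.13],0],[94,[0.29,0.774,0.13],0],[94,[0.29,0.774,0.13],0],[94,[0.29,0.774,0.13],0],[94,[0,0,0],0],[94,[0,0,0],0]]'
python3 - <<'E'
from h import *
im=camera("top"); cv2.imwrite("pics/t1.png",cv2.resize(im[200:340,330:550],None,fx=3,fy=3)[:,:,::-1]); camera("side")
fit("bar_grip",[508.6,-357.7,1.699],cams=("side",))
plan(loc([508.6,-357.7,1.699],18),13-18.8+7,1.699)
E
```

```text
clock: 3.1
eef_pos: [140.8, -531.7, 205.4]
eef_rot: [3.142, -0.0, 1.705]
wrist_force: [0.1, 0.1, 0.6]
finger_gap: 94.2
finger_force: 0.0
clock: 4.3
eef_pos: [506.2, -338.0, 140.0]
eef_rot: [-3.141, -0.0, 1.7]
wrist_force: [0.6, -1.2, 1.1]
finger_gap: 94.2
finger_force: 0.0
bar_grip [507.826, -361.506, 1.682] IoU loss 0.144 {'side': 0.51}
at [ 505.2 -339.2  140.8] 1.698 j6 -0.78 twist -0.0004 shift [-0.015  0.019  2.792] n 4 row [-0.004  0.005  0.698] F [-0.6  0.1  0.1] gap 94.0
```

View pics/t1.png

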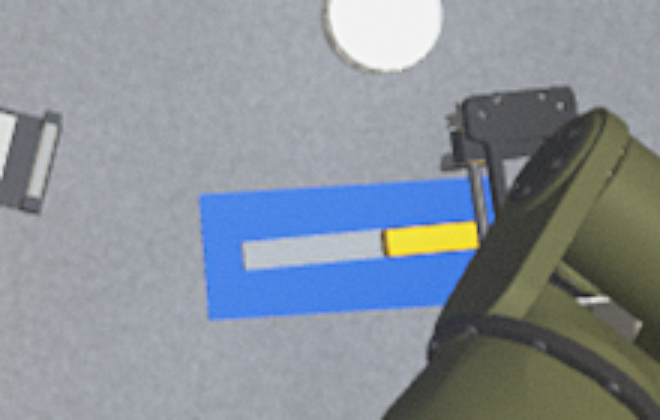

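```bash
python3 -m jog '[[94,[0,0,0.543],0],[94,[0,0,0.543],0],[94,[0,0,0.543],0],[94,[0,0,0.543],0],[94,[0,0,0.543],0],[94,[0,0,0],0],[94,[0,0,0],0],[10,[0,0,0],0],[10,[0,0,0],0],[10,[0,0,0],0],[10,[0,0,0],0],[10,[0,0,0],0],[10,[0,0,0],0],[10,[0,0,0],0],[10,[0,0,0],0],[10,[0,0,0],0],[10,[0,0,0],0]]' 40; python3 -m jog '[[10,[0,0,-0.2],0],[10,[0,0,-0.4],0],[10,[0,0,-0.5],0],[10,[0,0,-0.5],0],[10,[0,0,-0.5],0],[10,[0,0,-0.4],0],[10,[0,0,0],0],[10,[0,0,0],0]]'
python3 - <<'E'
from h import *
im=camera("side"); cv2.imwrite("pics/s1.png",cv2.resize(im[80:260,310:490],None,fx=3,fy=3)[:,:,::-1])
E
```

```text
clock: 6.15
eef_pos: [506.0, -338.4, 4.7]
eef_rot: [-3.142, -0.0, 1.699]
wrist_force: [-0.2, 0.0, 0.5]
finger_gap: 21.6
finger_force: 40.0
clock: 6.95
eef_pos: [505.9, -338.3, 129.4]
eef_rot: [-3.142, -0.0, 1.699]
wrist_force: [0.2, 0.9, -2.3]
finger_gap: 21.5
finger_force: 40.0
```

View pics/s1.png

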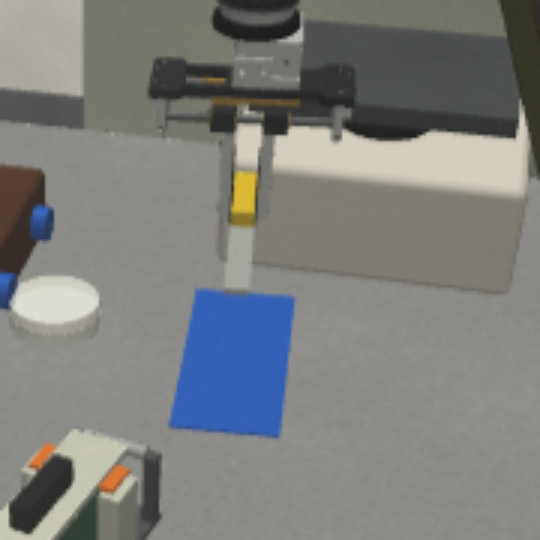

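The gripper holds the bar level over the mat, blade tip at (389,177) in the side view. Next I'll bring it in front of the fulcrum.

Run:
```python
from h import *
plan(loc(CASE,-275),110,1.339,0.6)
```

```text
at [ 505.6 -338.1  128.6] 1.699 j6 -0.78 twist 0.1146 shift [ 2.931 -0.324  0.372] n 5 row [ 0.586 -0.065  0.074] F [ 0.1  0.5 -1.3] gap 22.1
```

```bash
python3 -m jog '[[10,[0,0,0],0.038],[10,[0,0,0],0.038],[10,[0,0,0],0.0386],[10,[0.3,-0.035,0.04],0],[10,[0.59,-0.065,0.074],0],[10,[0.59,-0.065,0.074],0],[10,[0.59,-0.065,0.074],0],[10,[0.59,-0.065,0.074],0],[10,[0.27,-0.03,0.04],0],[10,[0,0,0],0],[10,[0,0,0],0]]'
cat >> h.py <<'E'
def barfit(dzTCP=2.7,g0=20):
    "held bar: params g (grasp offset along bar), lateral, yaw err, pitch (tip up +) about the grasp"
    s=read_state(); P=np.array(s["eef_pos"]); psi=s["eef_rot"][2]; u=P[2]-dzTCP; ms={}
    for cm in("top","side"):
        r=mask(cm,"bar_grip"); 
        if r: print(cm,round(r[0],2),np.round(r[2])); ms[cm]=np.kron(r[1],np.ones((S,S)))>0
    hs=[box(-40,40,-11,11,0,22),box(40,150,-11,11,0,6)]
    occ={}
    def cost(q):
        g,l,dy,p=q; t=0; o=[]
        for h in hs:
            a=h-[g,0,11]; x=a[:,0]*np.cos(p)-a[:,2]*np.sin(p); z=a[:,0]*np.sin(p)+a[:,2]*np.cos(p)+11+u; o.append(np.c_[x,a[:,1]+l,z])
        for cm,m in ms.items():
            r=render(cm,o[1:] if cm=="top" else o,[P[0],P[1],psi+dy]); k=m
            if cm=="top":  # blade only, handle hidden by gripper
                yy,xx=np.nonzero(m); 
            t+=1-(r&k).sum()/max((r|k).sum(),1)
        return t
    q0=np.array([g0,0,0,0.]); sx=np.vstack([q0]+[q0+np.eye(4)[i]*[8,4,.06,.06][i] for i in range(4)])
    r=minimize(cost,q0,method="Nelder-Mead",options=dict(initial_simplex=sx,xatol=.01,fatol=1e-4,maxfev=400))
    print("g,lat,dyaw,pitch",np.round(r.x,3),"loss",round(r.fun,3)); return r.x
E
python3 - <<'E'
from h import *
a=camera("top");b=camera("side")
barfit()
P=read_state()["eef_pos"]; print(P)
A=[proj("top",[P])[0],proj("side",[P])[0]]
o=[]
for im,(x,y),sc in ((a,A[0],4),(b,A[1],4)):
    x0,y0=int(x)-(75 if im is a else 60),int(y)-(75 if im is a else 30); o.append(cv2.resize(im[max(y0,0):y0+110,x0:x0+100],(400,440),interpolation=cv2.INTER_CUBIC)); print(x0,y0)
cv2.imwrite("pics/p1.png",np.hstack(o)[:,:,::-1])
E
```

```text
clock: 8.1
eef_pos: [523.8, -192.3, 110.7]
eef_rot: [-3.141, 0.0, 1.341]
wrist_force: [-0.9, -0.7, -2.0]
finger_gap: 21.7
finger_force: 40.0
top 0.97 [376. 262.  48.  25.]
side 0.86 [368. 190.  37.  42.]
g,lat,dyaw,pitch [ 1.7522e+01 -1.3470e+00  6.0000e-03  3.7000e-02] loss 0.511
[ 523.74252316 -192.97294824  110.84031521]
337 194
313 154
```

View pics/p1.png

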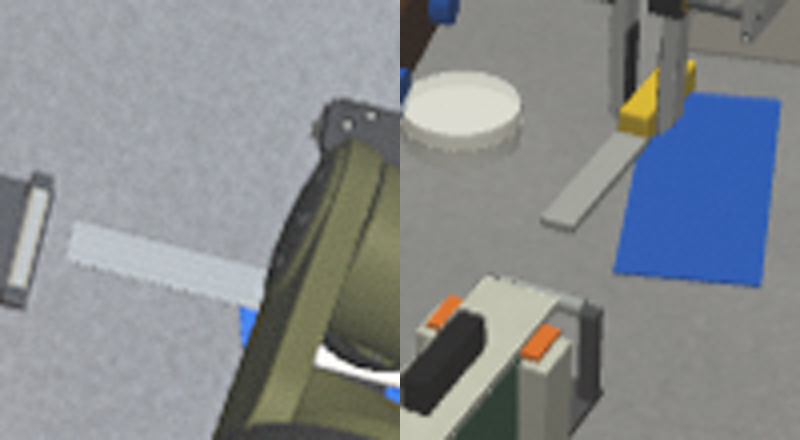

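Run:
```python
from h import *
def ray(cm,px):
    M=np.array(calibration(cm)["cam_to_world"]); d=M[:3,:3]@np.linalg.inv(calibration(cm)["mtx"])@[*px,1]; return M[:3,3],d/np.linalg.norm(d)
a,u=ray("top",(354.7,254.3)); b,v=ray("side",(353,209.6))
t=np.linalg.lstsq(np.c_[u,-v],b-a,rcond=None)[0]; p=a+u*t[0];q=b+v*t[1]; m=(p+q)/2
print(p,q); d=m[:2]-CASE[:2]; c,s=np.cos(CASE[2]),np.sin(CASE[2]); print("in case",c*d[0]+s*d[1],-s*d[0]+c*d[1],m[2])
P=np.array(read_state()["eef_pos"]); d=P[:2]-CASE[:2]; print("tcp case",c*d[0]+s*d[1],-s*d[0]+c*d[1])
print(proj("top",[[*loc(CASE,-125,-28),78],[*loc(CASE,-125,28),78]]))
```

```text
[553.03563061 -65.84983108 113.90110877] [550.40665662 -66.32663257 113.77270043]
in case -146.22635845502572 1.4249436507314357 113.83690460068016
tcp case -276.1450030087834 -0.4934565662775583
[[347.72394977 240.85541254]
 [341.55354747 264.89728807]]
```

```bash
python3 -m jog '[[10,[0,0.02,0.2],0],[10,[0,0,0.2],0],[10,[0,0,0.17],0],[10,[0,0,0],0],[10,[0.15,0,0],0],[10,[0.2,0,0],0],[10,[0.2,0,0],0],[10,[0.2,0,0],0],[10,[0.2,0,0],0],[10,[0.1,0,0],0],[10,[0.1,0,0],0],[10,[0,0,0],0],[10,[0,0,0],0]]'
python3 - <<'E'
from h import *
a=camera("top");b=camera("side"); o=[]
for im,x0,y0 in ((a,300,210),(b,300,190)): o.append(cv2.resize(im[y0:y0+100,x0:x0+90],(405,450),interpolation=cv2.INTER_CUBIC))
cv2.imwrite("pics/p2.png",np.hstack(o)[:,:-10,::-1])
E
```

```text
clock: 9.6
eef_pos: [538.1, -136.5, 82.4]
eef_rot: [3.142, 0.0, 1.339]
wrist_force: [0.3, 0.4, -2.4]
finger_gap: 21.9
finger_force: 40.0
```

View pics/p2.png

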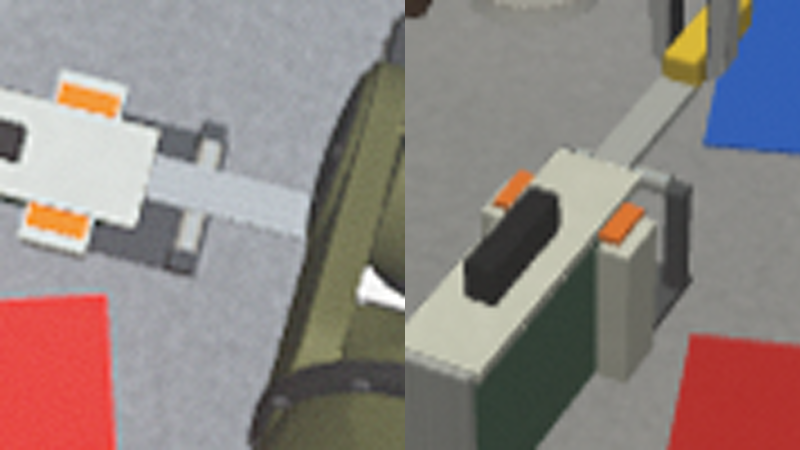

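The blade sits over the rod and under the lip (top panel tip about (150,178)), with no contact force. Now I'll press down in stages.

```bash
python3 -m jog '[[10,[0,0,0.08],0],[10,[0,0,0.08],0],[10,[0,0,0.08],0],[10,[0.01,0,0.08],0],[10,[0,0,0],0]]' 40; python3 -m jog '[[10,[0.01,0,0.06],0],[10,[0.01,0,0.06],0],[10,[0,0,0],0]]'
```

```text
clock: 10.2
eef_pos: [538.1, -135.9, 65.8]
eef_rot: [-3.141, -0.0, 1.339]
wrist_force: [0.4, -0.5, 0.8]
finger_gap: 21.6
finger_force: 40.0
clock: 10.5
eef_pos: [539.1, -135.4, 61.7]
eef_rot: [3.14, 0.001, 1.339]
wrist_force: [-4.4, -3.8, 15.6]
finger_gap: 21.7
finger_force: 40.0
```

```bash
python3 -m jog '[[10,[0.01,0,0.06],0],[10,[0.01,0,0.06],0],[10,[0,0,0],0]]' 50; python3 -m jog '[[10,[0.01,0,0.06],0],[10,[0.01,0,0.06],0],[10,[0,0,0],0]]'; python3 -m jog '[[10,[0.01,0,0.06],0],[10,[0.01,0,0.06],0],[10,[0,0,0],0]]'
```

```text
clock: 10.8
eef_pos: [539.6, -134.7, 56.3]
eef_rot: [3.138, 0.001, 1.339]
wrist_force: [-5.2, -5.9, 20.6]
finger_gap: 21.4
finger_force: 50.0
clock: 11.1
eef_pos: [539.6, -133.3, 49.5]
eef_rot: [3.139, 0.0, 1.339]
wrist_force: [0.6, -3.6, 4.1]
finger_gap: 21.8
finger_force: 50.0
clock: 11.4
eef_pos: [539.3, -131.9, 42.1]
eef_rot: [3.141, -0.0, 1.339]
wrist_force: [3.2, -3.0, 2.5]
finger_gap: 21.6
finger_force: 50.0
```

Run:
```python
from h import *
a=camera("top");b=camera("side"); o=[]
for im,x0,y0 in ((a,290,210),(b,300,190)): o.append(cv2.resize(im[y0:y0+100,x0:x0+90],(400,444),interpolation=cv2.INTER_CUBIC))
cv2.imwrite("pics/p3.png",np.hstack(o)[:,:,::-1])
```

```text
(no output)
```

View pics/p3.png

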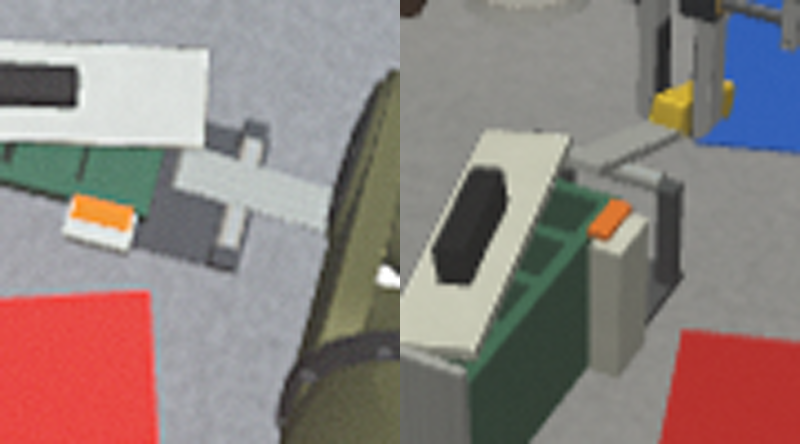

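The blade has sprung the lid loose. The lid is turned aside towards the far cheek, with the near-side pockets showing. I'll back the bar out and return it to the mat.

```bash
python3 -m jog '[[10,[-0.1,0,-0.03],0],[10,[-0.2,0,-0.1],0],[10,[-0.3,0,-0.1],0],[10,[-0.3,0,-0.2],0],[10,[-0.3,0,-0.3],0],[10,[-0.3,0,-0.3],0],[10,[0,0,-0.5],0],[10,[0,0,-0.5],0],[10,[0,0,0],0],[10,[0,0,0],0]]'
python3 - <<'E'
from h import *
M=[499.1,-299.2,1.66]
plan(loc(M,-38),90,1.68,0.6)
a=camera("top");b=camera("side"); o=[]
for im,x0,y0 in ((a,240,200),(b,270,190)): o.append(cv2.resize(im[y0:y0+110,x0:x0+100],(400,440),interpolation=cv2.INTER_CUBIC))
cv2.imwrite("pics/p4.png",np.hstack(o)[:,:,::-1])
E
```

```text
clock: 12.5
eef_pos: [521.5, -205.7, 143.8]
eef_rot: [3.141, 0.0, 1.338]
wrist_force: [-0.9, -0.1, -2.3]
finger_gap: 21.7
finger_force: 50.0
at [ 521.5 -205.7  143.8] 1.338 j6 -0.21 twist -0.1088 shift [-2.571 -0.665  1.076] n 5 row [-0.514 -0.133  0.215] F [-0.9 -0.1 -2.3] gap 21.7
```

View pics/p4.png

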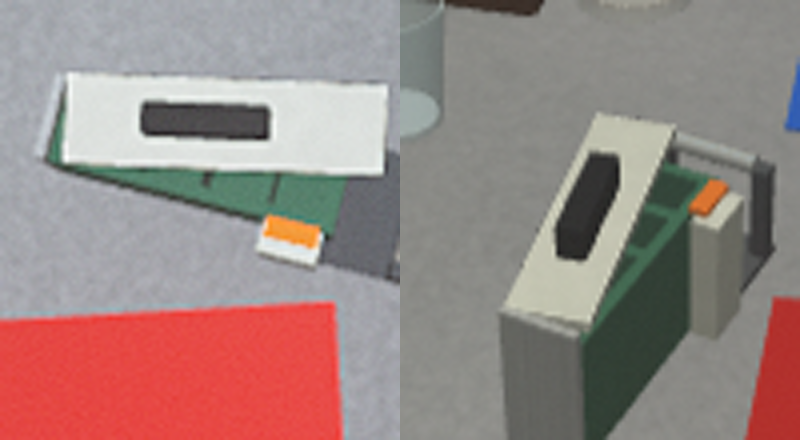

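```bash
python3 -m jog '[[10,[0,0,0],-0.0363],[10,[0,0,0],-0.0363],[10,[0,0,0],-0.0363],[10,[-0.51,-0.133,0.215],0],[10,[-0.51,-0.133,0.215],0],[10,[-0.51,-0.133,0.215],0],[10,[-0.51,-0.133,0.215],0],[10,[-0.51,-0.133,0.215],0],[10,[0,0,0.4],0],[10,[0,0,0.4],0],[10,[0,0,0.3],0],[10,[0,0,0.1],0],[10,[0,0,0],0]]'; python3 -m jog '[[10,[0,0,0.06],0],[10,[0,0,0.06],0],[10,[0,0,0.06],0],[10,[0,0,0.06],0],[10,[0,0,0.06],0],[10,[0,0,0.06],0],[10,[0,0,0.06],0],[10,[0,0,0.06],0],[10,[0,0,0],0]]' 5
```

```text
clock: 13.9
eef_pos: [502.6, -335.0, 29.4]
eef_rot: [-3.14, -0.001, 1.681]
wrist_force: [0.1, 0.2, -1.6]
finger_gap: 21.5
finger_force: 50.0
clock: 14.8
eef_pos: [502.7, -335.3, 5.6]
eef_rot: [-3.141, -0.0, 1.681]
wrist_force: [0.9, 0.6, -1.4]
finger_gap: 22.1
finger_force: 5.0
```

```bash
python3 -m jog '[[94,[0,0,0],0],[94,[0,0,0],0],[94,[0,0,0],0],[94,[0,0,0],0],[94,[0,0,0],0],[94,[0,0,0],0],[94,[0,0,0],0],[94,[0,0,-0.3],0],[94,[0,0,-0.7],0],[94,[0,0,-0.9],0],[94,[0,0,-0.9],0],[94,[0,0,-0.9],0],[94,[0,0,-0.8],0],[94,[0,0,0],0]]' 40
python3 - <<'E'
from h import *
camera("top");camera("side")
p=back("top",(240+205/4,200+118/4),124); print(p)
q=fit("lid_grip",[*p[:2],1.56],dz=3)
fit("lid_grip",[*p[:2],1.56],dz=3,cams=("top",))
fit("bar_grip",[508.6,-355,1.68])
d=np.array(q[:2])-CASE[:2];c,s=np.cos(CASE[2]),np.sin(CASE[2]);print("case frame",c*d[0]+s*d[1],-s*d[0]+c*d[1])
plan(loc(q,-7),210,q[2])
E
```

```text
clock: 16.2
eef_pos: [504.1, -336.3, 238.6]
eef_rot: [3.134, 0.007, 1.681]
wrist_force: [-0.7, 0.4, 1.4]
finger_gap: 94.1
finger_force: 0.0
[602.82123842  73.26156508 124.        ]
lid_grip [604.35, 71.72, 1.57] IoU loss 0.150 {'top': 0.7, 'side': 0.72}
lid_grip [604.533, 72.875, 1.563] IoU loss 0.039 {'top': 0.7}
bar_grip [505.354, -352.738, 1.685] IoU loss 0.268 {'top': 0.76, 'side': 0.91}
case frame -0.013390696794013834 -18.137813256886695
at [ 502.6 -335.2  230.1] 1.681 j6 -0.76 twist 0.0353 shift [7.999 2.03  0.402] n 10 row [0.8   0.203 0.04 ] F [-0.2  1.   0.1] gap 93.9
```

```bash
python3 -m jog '[[60,[0,0,0],0.0353],[60,[0.8,0.203,0.04],0],[60,[0.8,0.203,0.04],0],[60,[0.8,0.203,0.04],0],[60,[0.8,0.203,0.04],0],[60,[0.8,0.203,0.04],0],[60,[0.8,0.203,0.04],0],[60,[0.8,0.203,0.04],0],[60,[0.8,0.203,0.04],0],[60,[0.8,0.203,0.04],0],[60,[0.8,0.203,0.04],0],[60,[0,0,0],0],[60,[0,0,0],0]]'
python3 - <<'E'
from h import *
plan(loc([604.4,72,1.567],-7),108,1.567,0.4)
b=camera("side"); 
P=proj("side",[read_state()["eef_pos"]])[0]; print(P)
E
```

```text
clock: 17.85
eef_pos: [604.4, 65.1, 210.3]
eef_rot: [-3.14, 0.0, 1.572]
wrist_force: [0.2, 0.0, 0.2]
finger_gap: 59.9
finger_force: 0.0
at [604.4  65.1 210.3] 1.572 j6 0.05 twist 0.0015 shift [-3.000e-03 -1.000e-03  2.047e+00] n 6 row [-0.    -0.     0.341] F [0.2 0.  0.2] gap 59.9
[315.7148628  203.01537302]
```

```bash
python3 -m jog '[[60,[0,0,0.4],0],[60,[0,0,0.4],0],[60,[0,0,0.4],0],[60,[0,0,0.4],0],[60,[0,0,0.3],0],[60,[0,0,0.13],0],[60,[0,0,0],0],[60,[0,0,0],0]]' 30; python3 -m jog '[[5,[0,0,0],0],[5,[0,0,0],0],[5,[0,0,0],0],[5,[0,0,0],0],[5,[0,0,0],0],[5,[0,0,0],0],[5,[0,0,0],0]]' 40;  python3 -m jog '[[5,[0,0,-0.1],0],[5,[0,0,-0.2],0],[5,[0,0,-0.4],0],[5,[0,0,-0.5],0],[5,[0,0,-0.4],0],[5,[0,0,0],0],[5,[0,0,0],0]]'
python3 - <<'E'
from h import *
a=camera("top");b=camera("side"); o=[]
for im,x0,y0 in ((a,240,160),(b,250,130)): o.append(cv2.resize(im[y0:y0+150,x0:x0+130],(400,460),interpolation=cv2.INTER_CUBIC))
cv2.imwrite("pics/p5.png",np.hstack(o)[:,:,::-1])
E
```

```text
clock: 18.7
eef_pos: [605.0, 64.3, 110.5]
eef_rot: [3.14, -0.0, 1.57]
wrist_force: [-0.5, 0.4, 0.1]
finger_gap: 60.2
finger_force: 0.0
clock: 19.4
eef_pos: [604.6, 64.5, 109.7]
eef_rot: [-3.141, 0.0, 1.57]
wrist_force: [-1.2, -0.5, 1.0]
finger_gap: 17.6
finger_force: 40.0
clock: 20.1
eef_pos: [604.5, 64.6, 189.4]
eef_rot: [3.141, -0.0, 1.57]
wrist_force: [0.1, -0.2, -3.0]
finger_gap: 17.6
finger_force: 39.9
```

View pics/p5.png

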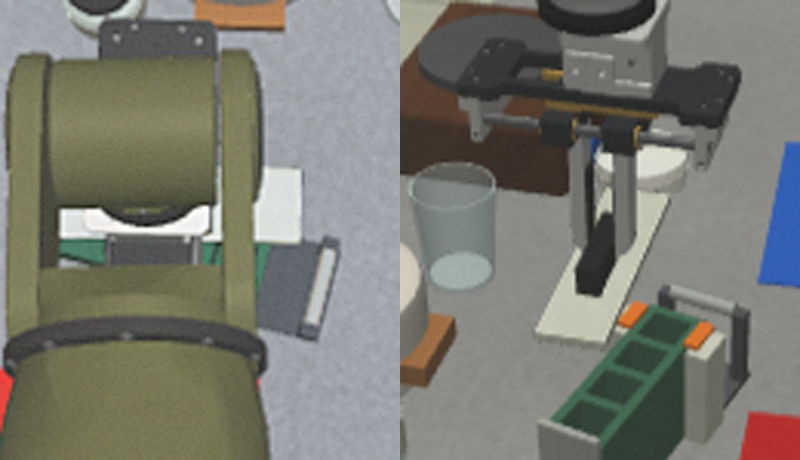

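The side view shows the lid held level above the open case at about (445,215), with all four pockets visible. Next it goes to the pad.

Run:
```python
from h import *
plan(loc([448,112,1.652],-7),150,1.652,0.6)
```

```text
at [604.1  64.5 188.3] 1.57 j6 0.05 twist -0.0261 shift [ 1.059 -3.035  0.767] n 6 row [ 0.177 -0.506  0.128] F [-0.2  0.2 -2.5] gap 17.4
```

```bash
python3 -m jog '[[5,[0,0,0],-0.0261],[5,[0.177,-0.506,0.128],0],[5,[0.177,-0.506,0.128],0],[5,[0.177,-0.506,0.128],0],[5,[0.177,-0.506,0.128],0],[5,[0.177,-0.506,0.128],0],[5,[0.177,-0.506,0.128],0],[5,[0,0,0.4],0],[5,[0,0,0.5],0],[5,[0,0,0.5],0],[5,[0,0,0.5],0],[5,[0,0,0.4],0],[5,[0,0,0.1],0],[5,[0,0,0],0]]'; python3 -m jog '[[5,[0,0,0.06],0],[5,[0,0,0.06],0],[5,[0,0,0],0]]'; python3 -m jog '[[5,[0,0,0.04],0],[5,[0,0,0.0],0]]'
```

```text
clock: 21.6
eef_pos: [448.5, 105.1, 30.6]
eef_rot: [-3.14, 0.0, 1.652]
wrist_force: [0.3, -0.5, -2.1]
finger_gap: 17.7
finger_force: 39.9
clock: 21.9
eef_pos: [449.1, 105.1, 25.4]
eef_rot: [3.141, -0.0, 1.652]
wrist_force: [-0.4, -0.1, -2.6]
finger_gap: 17.7
finger_force: 39.9
clock: 22.1
eef_pos: [449.0, 105.1, 23.3]
eef_rot: [3.142, -0.0, 1.652]
wrist_force: [-1.2, 0.3, -1.5]
finger_gap: 17.6
finger_force: 39.9
```

```bash
python3 -m jog '[[5,[0,0,0.04],0],[5,[0,0,0],0],[5,[0,0,0.02],0],[5,[0,0,0],0]]'; python3 -m jog '[[60,[0,0,0],0],[60,[0,0,0],0],[60,[0,0,0],0],[60,[0,0,0],0],[60,[0,0,0],0],[60,[0,0,-0.2],0],[60,[0,0,-0.6],0],[60,[0,0,-0.9],0],[60,[0,0,-0.9],0],[60,[0,0,-0.9],0],[60,[0,0,-0.2],0],[60,[0,0,0],0]]'
python3 - <<'E'
from h import *
t=[(549.9,348.2),(508,344.5),(465.2,340.9),(416.8,338.5)]
plan((428,200),250,0.07)
E
```

```text
clock: 22.5
eef_pos: [449.3, 105.1, 20.4]
eef_rot: [3.141, -0.0, 1.652]
wrist_force: [-0.5, -2.3, 2.3]
finger_gap: 17.8
finger_force: 40.0
clock: 23.7
eef_pos: [449.5, 105.3, 207.1]
eef_rot: [3.138, -0.0, 1.652]
wrist_force: [-1.2, -0.0, -0.1]
finger_gap: 59.9
finger_force: 0.0
at [449.5 105.3 207.1] 1.652 j6 0.07 twist 0.5036 shift [-0.297 -1.92  -0.859] n 3 row [-0.099 -0.64  -0.286] F [-1.2 -0.  -0.1] gap 59.9
```

```bash
python3 -m jog '[[60,[0,0,0],0.0458],[60,[0,0,0],0.0458],[60,[0,0,0],0.0458],[60,[0,0,0],0.0458],[60,[0,0,0],0.0458],[60,[0,0,0],0.0458],[60,[0,0,0],0.0458],[60,[0,0,0],0.0458],[60,[0,0,0],0.0458],[60,[0,0,0],0.0458],[60,[0,0,0],0.0456],[60,[0,0,0],0],[60,[0,0,0],0]]'
python3 - <<'E'
from h import *
a=camera("top");b=camera("side")
T=[]
for i,p in enumerate([(549.9,348.2),(465.2,340.9),(508,344.5),(416.8,338.5)],1):
    T.append(fit(f"tube{i}_mid",[*p,0],yaw=False))
    # caps: independent check, cap pixel centroid in top view via triangulated top disc
o=[cv2.resize(im[y0:y0+w,x0:x0+h],(400,480),interpolation=cv2.INTER_CUBIC) for im,x0,y0,w,h in ((a,140,225,120,100),(b,270,220,180,150))]
for im,cm,x0,y0,k,ky in ((o[0],"top",140,225,4,4),(o[1],"side",270,220,400/150,480/180)):
    for t in T:
        q=(proj(cm,np.c_[cyl(12,130,130.1)[:,:2]+t[:2],np.full(48,130.)])-[x0,y0]+.5)*[k,ky]
        cv2.polylines(im,[cv2.convexHull(q.astype(np.int32))],True,(255,255,255),1)
cv2.imwrite("pics/p6.png",np.hstack(o)[:,:,::-1])
E
```

```text
clock: 25.0
eef_pos: [448.6, 105.1, 204.2]
eef_rot: [3.141, 0.002, 0.074]
wrist_force: [-0.4, -0.3, 0.3]
finger_gap: 60.3
finger_force: 0.0
tube1_mid [549.937, 347.725] IoU loss 0.298 {'top': 0.61, 'side': 0.85}
tube2_mid [466.023, 335.153] IoU loss 1.101 {'top': 0.69, 'side': 0.67}
tube3_mid [509.348, 339.898] IoU loss 0.290 {'top': 0.47, 'side': 0.58}
tube4_mid [417.054, 337.715] IoU loss 0.320 {'top': 0.52, 'side': 0.64}
```

View pics/p6.png

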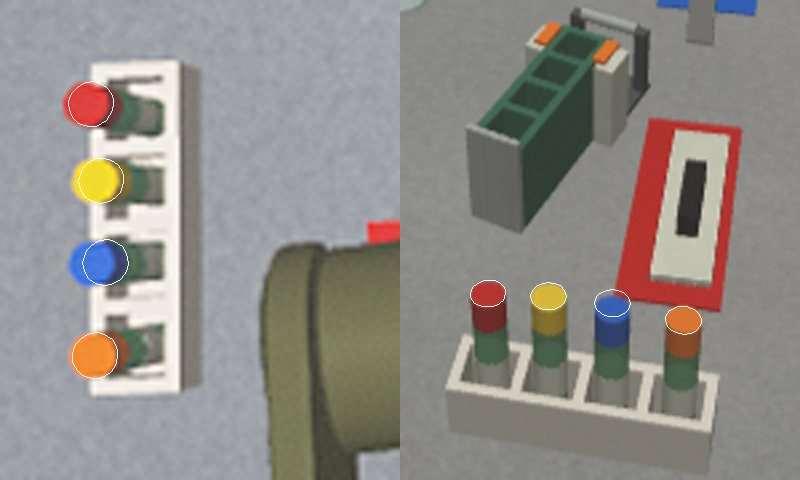

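Lid lies flat on the pad at about (690,205) in the right panel. The cap circles match on tubes 1 and 4, are about 1 px off on tube 3, and miss tube 2, so I keep its first fit (465.2, 340.9). I'll start with tube 1, red.

Run:
```python
from h import *
plan((550,348),205,0.074,0.7)
```

```text
at [449.  105.2 205.3] 0.07 j6 1.65 twist -0.0012 shift [ 2.373 -4.694  0.006] n 7 row [ 0.339 -0.671  0.001] F [ 0.4 -0.4  0.9] gap 60.0
```

```bash
python3 -m jog '[[60,[0.339,-0.671,0],0],[60,[0.339,-0.671,0],0],[60,[0.339,-0.671,0],0],[60,[0.339,-0.671,0],0],[60,[0.339,-0.671,0],0],[60,[0.339,-0.671,0],0],[60,[0.339,-0.671,0],0],[60,[0,0,0],0],[60,[0,0,0.5],0],[60,[0,0,0.6],0],[60,[0,0,0.6],0],[60,[0,0,0.48],0],[60,[0,0,0.1],0],[60,[0,0,0],0]]' && python3 -m jog '[[10,[0,0,0],0],[10,[0,0,0],0],[10,[0,0,0],0],[10,[0,0,0],0],[10,[0,0,0],0],[10,[0,0,0],0],[10,[0,0,0],0]]' 15 && python3 -m jog '[[10,[0,0,-0.2],0],[10,[0,0,-0.5],0],[10,[0,0,-0.6],0],[10,[0,0,-0.6],0],[10,[0,0,-0.5],0],[10,[0,0,0],0],[10,[0,0,0],0]]'
python3 - <<'E'
from h import *
P=np.array(read_state()["eef_pos"]); camera("top");camera("side")
for cams in (("side",),("top","side")): fit("tube1_mid",[P[0],P[1],0],cams=cams,yaw=False,hulls=[cyl(12,P[2]-86,P[2]-8)])
plan(loc(CASE,58.5),210,1.339,0.6)
E
```

```text
clock: 26.9
eef_pos: [550.9, 347.3, 91.2]
eef_rot: [3.141, 0.001, 0.07]
wrist_force: [0.6, -0.1, 1.2]
finger_gap: 59.6
finger_force: 0.0
clock: 27.6
eef_pos: [551.1, 347.8, 91.5]
eef_rot: [-3.141, -0.0, 0.07]
wrist_force: [0.0, -0.3, 2.5]
finger_gap: 23.4
finger_force: 15.0
clock: 28.3
eef_pos: [550.9, 347.7, 211.2]
eef_rot: [-3.142, -0.0, 0.07]
wrist_force: [0.1, -0.1, -1.2]
finger_gap: 23.5
finger_force: 15.0
tube1_mid [550.894, 347.667] IoU loss 0.000 {}
tube1_mid [550.894, 347.667] IoU loss 1.000 {'top': 0.38}
at [550.7 347.6 210.1] 0.07 j6 2.01 twist -0.4039 shift [-3.953e+00  1.949e+00  2.000e-03] n 7 row [-0.565  0.278  0.   ] F [-0.4 -0.6 -0.3] gap 23.8
```

```bash
python3 -m jog '[[10,[0,0,0],-0.0449],[10,[0,0,0],-0.0449],[10,[0,0,0],-0.0449],[10,[0,0,0],-0.0449],[10,[0,0,0],-0.0449],[10,[0,0,0],-0.0449],[10,[0,0,0],-0.0449],[10,[0,0,0],-0.0449],[10,[0,0,0],-0.0447],[10,[-0.4,0.2,0],0],[10,[-0.6,0.3,0],0],[10,[-0.6,0.3,0],0],[10,[-0.6,0.3,0],0],[10,[-0.6,0.3,0],0],[10,[-0.6,0.25,0],0],[10,[-0.55,0,0.1],0],[10,[0,0,0.3],0],[10,[0,0,0],0],[10,[0,0,0],0]]'
python3 - <<'E'
from h import *
P=np.array(read_state()["eef_pos"]); b=camera("side")
p=fit("tube1_mid",[P[0],P[1],0],cams=("side",),yaw=False,hulls=[cyl(12,P[2]-86,P[2]-5)])
plan(loc(CASE,58.5),190,1.339)
print(proj("side",[P]))
x0,y0=250,130
im=cv2.resize(b[y0:y0+150,x0:x0+160],None,fx=4,fy=4,interpolation=cv2.INTER_CUBIC)
L=lambda pts:cv2.polylines(im,[((proj("side",pts)-[x0,y0]+.5)*4).astype(np.int32)],True,(255,255,0),1)
for x in(-58.5,-19.5,19.5,58.5): L([[*loc(CASE,x+a,b_),90] for a,b_ in((-15.5,-16),(15.5,-16),(15.5,16),(-15.5,16))])
for z in(P[2]-86,P[2]-8): 
    q=cv2.convexHull(((proj("side",np.c_[cyl(12,z,z+.1)[:,:2]+P[:2],np.full(48,z)])-[x0,y0]+.5)*4).astype(np.int32)); cv2.polylines(im,[q],True,(255,0,255),1)
cv2.imwrite("pics/p7.png",im[:,:,::-1])
E
```

```text
clock: 30.45
eef_pos: [585.8, 136.8, 191.2]
eef_rot: [-3.141, 0.0, 1.339]
wrist_force: [0.3, 0.4, -0.8]
finger_gap: 23.5
finger_force: 15.0
tube1_mid [586.271, 133.14] IoU loss 0.303 {'side': 0.84}
at [586.1 137.1 191.8] 1.34 j6 0.4 twist 0.0002 shift [-0.019  0.294  0.035] n 1 row [-0.019  0.294  0.035] F [ 0.3  0.1 -0.3] gap 23.8
[[314.897125   231.30597357]]
```

View pics/p7.png

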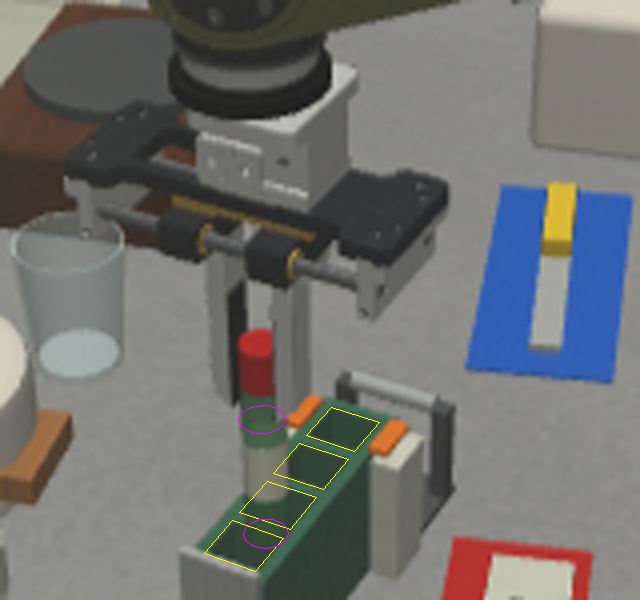

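Run:
```python
from h import *
b=camera("side"); r=mask("side","tube1_mid"); ys,xs=np.nonzero(r[1]); print(r[0],r[2],xs.min(),xs.max(),ys.min(),ys.max())
for y in range(ys.min(),ys.max()+1,4): print(y,xs[ys==y].min(),xs[ys==y].max(),end="; ")
P=np.array(read_state()["eef_pos"])
print([np.round(proj("side",[[P[0],P[1],P[2]+d]])[0],1).tolist() for d in(39,0,-40,-60,-86)])
x0,y0=300,205
im=cv2.resize(b[y0:y0+70,x0:x0+40],None,fx=8,fy=8,interpolation=cv2.INTER_CUBIC)
cv2.imwrite("pics/p8.png",im[:,:,::-1])
```

```text
0.89 [313.9, 239.7, 12.6, 57.2] 309 321 212 265
212 314 315; 216 310 317; 220 310 317; 224 310 317; 228 310 317; 232 310 317; 236 310 321; 240 310 321; 244 310 320; 248 311 320; 252 311 321; 256 311 321; 260 311 321; 264 313 320; [[314.2, 215.8], [314.8, 231.2], [315.3, 246.3], [315.6, 253.5], [315.9, 262.8]]
```

View pics/p8.png

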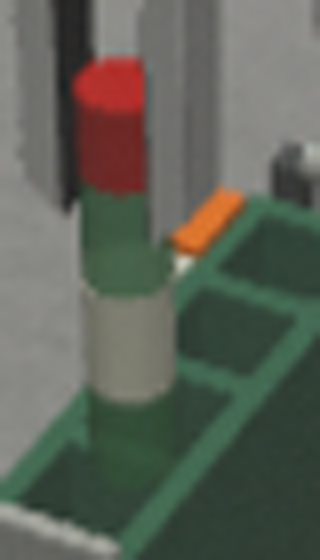

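The picture shows the tube hanging upright, its clear foot near (316,262), about where the TCP predicts. I'll shift it over the pocket and feel the way in by force.

```bash
python3 -m jog '[[10,[0,0.15,0],0],[10,[0,0.144,0],0],[10,[0,0,0],0],[10,[0,0,0.1],0],[10,[0,0,0.1],0],[10,[0,0,0.1],0],[10,[0,0,0.1],0],[10,[0,0,0.1],0],[10,[0,0,0],0]]' 10
python3 - <<'E'
from h import *
plan(loc(CASE,58.5),101,1.339)
E
```

```text
clock: 31.55
eef_pos: [599.8, 133.1, 165.3]
eef_rot: [-3.14, 0.0, 1.339]
wrist_force: [0.1, -1.0, -0.2]
finger_gap: 23.9
finger_force: 10.0
at [599.8 133.1 165.3] 1.339 j6 0.39 twist -0.0 shift [-0.004  0.007  1.287] n 2 row [-0.002  0.004  0.643] F [ 0.1 -1.  -0.2] gap 23.9
```

```bash
python3 -m jog '[[10,[0,0,0.15],0],[10,[0,0,0.2],0],[10,[0,0,0.25],0],[10,[0,0,0.25],0],[10,[0,0,0],0]]'; python3 -m jog '[[10,[0,0,0.15],0],[10,[0,0,0.15],0],[10,[0,0,0.08],0],[10,[0,0,0],0],[10,[0,0,0],0]]'
```

```text
clock: 32.05
eef_pos: [599.2, 133.0, 121.2]
eef_rot: [-3.138, 0.001, 1.339]
wrist_force: [-0.4, -0.2, -0.7]
finger_gap: 23.9
finger_force: 10.0
clock: 32.55
eef_pos: [600.3, 133.2, 104.9]
eef_rot: [3.141, -0.0, 1.339]
wrist_force: [0.2, -0.3, -0.4]
finger_gap: 24.1
finger_force: 10.0
```

```bash
python3 -m jog '[[50,[0,0,0],0],[50,[0,0,0],0],[50,[0,0,0],0],[50,[0,0,0],0],[50,[0,0,-0.2],0],[50,[0,0,-0.5],0],[50,[0,0,-0.6],0],[50,[0,0,-0.6],0],[50,[0,0,-0.1],0],[50,[0,0,0],0],[50,[0,0,0],0]]'; python3 -m jog '[[60,[0,0,0],0.0449],[60,[0,0,0],0.0449],[60,[0,0,0],0.0449],[60,[0,0,0],0.0449],[60,[0,0,0],0.0449],[60,[0,0,0],0.0449],[60,[0,0,0],0.0449],[60,[0,0,0],0.0449],[60,[0,0,0],0.0447],[60,[0,0,0],0]]';python3 - <<'E'
from h import *
camera("side"); p=fit("tube1_mid",[600,133,0],cams=("side",),yaw=False,hulls=[cyl(12,92,140)])
r=mask("side","tube1_mid"); print(r[2], proj("side",[[*loc(CASE,58.5),140]]), proj("side",[[*loc(CASE,58.5),92]]))
camera("top"); fit("tube3_mid",[509,342,0],yaw=False)
plan((509,342.5),205,0.07,0.7)
E
```

```text
clock: 33.65
eef_pos: [599.8, 133.1, 203.8]
eef_rot: [-3.14, 0.001, 1.339]
wrist_force: [0.5, 0.4, -0.4]
finger_gap: 49.7
finger_force: 0.0
clock: 34.65
eef_pos: [599.8, 133.1, 203.4]
eef_rot: [3.141, 0.002, 0.068]
wrist_force: [-0.2, -0.4, -0.1]
finger_gap: 60.2
finger_force: 0.0
tube1_mid [599.033, 134.149] IoU loss 0.112 {'side': 0.61}
[310.8, 259.1, 8.7, 25.8] [[309.65892317 248.28902007]] [[310.42168991 265.27004673]]
tube3_mid [509.331, 338.77] IoU loss 1.071 {'top': 0.75, 'side': 0.95}
at [600.1 133.2 204.5] 0.072 j6 1.66 twist 0.0006 shift [-1.525 -4.304 -0.009] n 7 row [-0.218 -0.615 -0.001] F [-0.7 -0.2 -0.6] gap 59.8
```

Tube 1 is home: its cap top fits at 140 mm. Next is tube 3.

```bash
python3 -m jog '[[60,[-0.218,-0.615,0],0],[60,[-0.218,-0.615,0],0],[60,[-0.218,-0.615,0],0],[60,[-0.218,-0.615,0],0],[60,[-0.218,-0.615,0],0],[60,[-0.218,-0.615,0],0],[60,[-0.218,-0.615,0],0],[60,[0,0,0],0],[60,[0,0,0.5],0],[60,[0,0,0.6],0],[60,[0,0,0.6],0],[60,[0,0,0.46],0],[60,[0,0,0.1],0],[60,[0,0,0],0]]' && python3 -m jog '[[10,[0,0,0],0],[10,[0,0,0],0],[10,[0,0,0],0],[10,[0,0,0],0],[10,[0,0,0],0],[10,[0,0,0],0],[10,[0,0,0],0]]' 15 && python3 -m jog '[[10,[0,0,-0.2],0],[10,[0,0,-0.5],0],[10,[0,0,-0.6],0],[10,[0,0,-0.6],0],[10,[0,0,-0.4],0],[10,[0,0,0],0]]' && python3 -m jog '[[10,[0,0,0],-0.0449],[10,[0,0,0],-0.0449],[10,[0,0,0],-0.0449],[10,[0,0,0],-0.0449],[10,[0,0,0],-0.0449],[10,[0,0,0],-0.0449],[10,[0,0,0],-0.0449],[10,[0,0,0],-0.0449],[10,[0,0,0],-0.0447],[10,[0,0,0],0]]'
python3 - <<'E'
from h import *
plan(loc(CASE,19.5),190,1.339,0.6)
E
```

```text
clock: 36.35
eef_pos: [509.1, 342.1, 91.6]
eef_rot: [3.141, 0.001, 0.07]
wrist_force: [0.5, -0.5, 0.8]
finger_gap: 59.7
finger_force: 0.0
clock: 37.05
eef_pos: [509.1, 342.6, 92.0]
eef_rot: [-3.141, -0.0, 0.07]
wrist_force: [0.8, -0.4, 2.9]
finger_gap: 23.5
finger_force: 15.0
clock: 37.65
eef_pos: [509.8, 343.0, 210.2]
eef_rot: [-3.139, -0.005, 0.07]
wrist_force: [-0.3, 0.1, -1.1]
finger_gap: 23.4
finger_force: 15.0
clock: 38.65
eef_pos: [508.7, 342.4, 205.5]
eef_rot: [-3.14, 0.001, 1.341]
wrist_force: [0.2, -0.3, -1.1]
finger_gap: 23.7
finger_force: 15.0
at [508.7 342.4 205.5] 1.341 j6 0.76 twist 0.0007 shift [-4.438  2.743  0.31 ] n 8 row [-0.555  0.343  0.039] F [ 0.2 -0.3 -1.1] gap 23.7
```

```bash
python3 -m jog '[[10,[-0.55,0,0],0],[10,[-0.55,0,0],0],[10,[-0.55,0,0],0],[10,[-0.55,0,0],0],[10,[-0.55,0,0],0],[10,[-0.56,0,0],0],[10,[-0.56,0,0],0],[10,[-0.56,0,0],0],[10,[0,0.4,0],0],[10,[0,0.5,0],0],[10,[0,0.5,0],0],[10,[0,0.5,0],0],[10,[0,0.5,0],0],[10,[0,0.34,0],0],[10,[0,0,0.3],0],[10,[0,0,0],0],[10,[0,0,0],0]]' 10
python3 - <<'E'
from h import *
P=np.array(read_state()["eef_pos"]); camera("side")
r=mask("side","tube3_mid"); print(r and (r[0],r[2])); print(proj("side",[[*P[:2],P[2]+39],[*P[:2],P[2]-86]]))
plan(loc(CASE,19.5),165,1.339,0.6)
E
```

```text
clock: 40.35
eef_pos: [591.0, 95.5, 191.4]
eef_rot: [-3.14, 0.0, 1.336]
wrist_force: [-0.1, 0.3, 0.0]
finger_gap: 23.7
finger_force: 10.0
(0.73, [319.2, 227.4, 14.1, 51.0])
[[317.46877586 204.23192175]
 [318.90738489 250.68193539]]
at [591.4  95.7 192.3] 1.338 j6 0.33 twist -0.0004 shift [-0.016  0.     0.547] n 1 row [-0.016  0.     0.547] F [ 1.1 -0.1 -0.2] gap 24.1
```

```bash
python3 -m jog '[[10,[-0.01,0,0.1],0],[10,[0,0,0.15],0],[10,[0,0,0.15],0],[10,[0,0,0.15],0],[10,[0,0,0],0]]' && python3 -m jog '[[10,[0,0,0.15],0],[10,[0,0,0.2],0],[10,[0,0,0.25],0],[10,[0,0,0.2],0],[10,[0,0,0],0]]'; python3 -m jog '[[10,[0,0,0.15],0],[10,[0,0,0.15],0],[10,[0,0,0.06],0],[10,[0,0,0],0],[10,[0,0,0],0]]'
```

```text
clock: 40.95
eef_pos: [590.8, 95.0, 162.8]
eef_rot: [-3.14, 0.001, 1.339]
wrist_force: [-0.4, 0.4, -1.5]
finger_gap: 23.9
finger_force: 10.0
clock: 41.45
eef_pos: [590.5, 94.9, 122.2]
eef_rot: [-3.139, 0.001, 1.339]
wrist_force: [-0.3, -0.0, -0.5]
finger_gap: 23.6
finger_force: 10.0
clock: 41.95
eef_pos: [591.4, 95.0, 106.4]
eef_rot: [3.141, -0.0, 1.339]
wrist_force: [-0.2, 0.1, -0.2]
finger_gap: 23.8
finger_force: 10.0
```

```bash
python3 -m jog '[[50,[0,0,0.04],0],[50,[0,0,0],0],[50,[0,0,0],0],[50,[0,0,0],0],[50,[0,0,-0.2],0],[50,[0,0,-0.5],0],[50,[0,0,-0.6],0],[50,[0,0,-0.6],0],[50,[0,0,-0.1],0],[50,[0,0,0],0],[50,[0,0,0],0]]'; python3 -m jog '[[60,[0,0,0],0.0449],[60,[0,0,0],0.0449],[60,[0,0,0],0.0449],[60,[0,0,0],0.0449],[60,[0,0,0],0.0449],[60,[0,0,0],0.0449],[60,[0,0,0],0.0449],[60,[0,0,0],0.0449],[60,[0,0,0],0.0447],[60,[0,0,0],0]]';python3 - <<'E'
from h import *
camera("side"); p=fit("tube3_mid",[591,95,0],cams=("side",),yaw=False,hulls=[cyl(12,92,140)])
camera("top"); fit("tube2_mid",[465.2,341,0],yaw=False); fit("tube2_mid",[465.2,341,0],yaw=False,cams=("top",))
plan((465.5,341),205,0.07,0.7)
E
```

```text
clock: 43.05
eef_pos: [590.9, 95.0, 203.3]
eef_rot: [-3.14, 0.0, 1.339]
wrist_force: [-0.6, 0.1, -1.0]
finger_gap: 50.2
finger_force: 0.0
clock: 44.05
eef_pos: [590.9, 95.0, 202.9]
eef_rot: [3.142, 0.002, 0.068]
wrist_force: [0.8, 0.7, 0.0]
finger_gap: 60.1
finger_force: 0.0
tube3_mid [590.419, 96.227] IoU loss 0.199 {'side': 0.5}
tube2_mid [465.489, 341.216] IoU loss 0.380 {'top': 0.67, 'side': 0.75}
tube2_mid [465.609, 343.176] IoU loss 0.181 {'top': 0.67}
at [591.3  95.  204. ] 0.072 j6 1.6 twist 0.0006 shift [-2.165 -5.084 -0.019] n 8 row [-0.271 -0.635 -0.002] F [0.7 0.6 0.3] gap 60.0
```

```bash
python3 -m jog '[[60,[-0.271,-0.636,0],0],[60,[-0.271,-0.636,0],0],[60,[-0.271,-0.636,0],0],[60,[-0.271,-0.636,0],0],[60,[-0.271,-0.636,0],0],[60,[-0.271,-0.636,0],0],[60,[-0.271,-0.636,0],0],[60,[-0.271,-0.636,0],0],[60,[0,0,0],0],[60,[0,0,0.5],0],[60,[0,0,0.6],0],[60,[0,0,0.6],0],[60,[0,0,0.46],0],[60,[0,0,0.1],0],[60,[0,0,0],0]]' && python3 -m jog '[[10,[0,0,0],0],[10,[0,0,0],0],[10,[0,0,0],0],[10,[0,0,0],0],[10,[0,0,0],0],[10,[0,0,0],0],[10,[0,0,0],0]]' 15 && python3 -m jog '[[10,[0,0,-0.2],0],[10,[0,0,-0.5],0],[10,[0,0,-0.6],0],[10,[0,0,-0.6],0],[10,[0,0,-0.4],0],[10,[0,0,0],0]]' && python3 -m jog '[[10,[0,0,0],-0.0449],[10,[0,0,0],-0.0449],[10,[0,0,0],-0.0449],[10,[0,0,0],-0.0449],[10,[0,0,0],-0.0449],[10,[0,0,0],-0.0449],[10,[0,0,0],-0.0449],[10,[0,0,0],-0.0449],[10,[0,0,0],-0.0447],[10,[0,0,0],0]]'
python3 - <<'E'
from h import *
plan(loc(CASE,-19.5),190,1.339,0.6)
E
```

```text
clock: 45.85
eef_pos: [465.6, 340.8, 91.2]
eef_rot: [3.141, 0.001, 0.07]
wrist_force: [-0.3, -0.4, -0.1]
finger_gap: 60.4
finger_force: 0.0
clock: 46.55
eef_pos: [465.5, 341.3, 91.5]
eef_rot: [-3.141, -0.0, 0.07]
wrist_force: [-0.0, 0.3, 3.5]
finger_gap: 23.7
finger_force: 15.0
clock: 47.15
eef_pos: [466.2, 341.8, 209.6]
eef_rot: [-3.139, -0.005, 0.07]
wrist_force: [0.9, -0.1, -0.7]
finger_gap: 23.3
finger_force: 15.0
clock: 48.15
eef_pos: [465.1, 341.0, 205.2]
eef_rot: [-3.141, 0.001, 1.341]
wrist_force: [0.4, 0.2, -1.3]
finger_gap: 24.0
finger_force: 15.0
at [465.1 341.  205.2] 1.341 j6 0.8 twist 0.0007 shift [-4.992  3.585  0.305] n 9 row [-0.555  0.398  0.034] F [ 0.4  0.2 -1.3] gap 24.0
```

```bash
python3 -m jog '[[10,[-0.555,0,0],0],[10,[-0.555,0,0],0],[10,[-0.555,0,0],0],[10,[-0.555,0,0],0],[10,[-0.555,0,0],0],[10,[-0.555,0,0],0],[10,[-0.555,0,0],0],[10,[-0.555,0,0],0],[10,[-0.555,0,0],0],[10,[0,0.4,0],0],[10,[0,0.5,0],0],[10,[0,0.5,0],0],[10,[0,0.5,0],0],[10,[0,0.5,0],0],[10,[0,0.5,0],0],[10,[0,0.5,0],0],[10,[0,0.185,0],0],[10,[0,0,0.3],0],[10,[0,0,0],0],[10,[0,0,0],0]]' 10
python3 - <<'E'
from h import *
plan(loc(CASE,-19.5),165,1.339,0.6)
E
```

```text
clock: 50.15
eef_pos: [581.9, 57.1, 191.3]
eef_rot: [-3.141, 0.0, 1.338]
wrist_force: [0.5, 0.6, -0.1]
finger_gap: 23.5
finger_force: 10.0
at [581.9  57.1 191.3] 1.338 j6 0.27 twist -0.0005 shift [-0.002  0.007  0.525] n 1 row [-0.002  0.007  0.525] F [ 0.5  0.6 -0.1] gap 23.5
```

```bash
python3 -m jog '[[10,[0,0.007,0.1],0],[10,[0,0,0.15],0],[10,[0,0,0.15],0],[10,[0,0,0.15],0],[10,[0,0,0],0]]' && python3 -m jog '[[10,[0,0,0.15],0],[10,[0,0,0.2],0],[10,[0,0,0.25],0],[10,[0,0,0.2],0],[10,[0,0,0],0]]'; python3 -m jog '[[10,[0,0,0.15],0],[10,[0,0,0.15],0],[10,[0,0,0.06],0],[10,[0,0,0],0],[10,[0,0,0],0]]'
```

```text
clock: 50.65
eef_pos: [582.3, 56.8, 162.4]
eef_rot: [-3.14, 0.001, 1.339]
wrist_force: [-0.9, 0.4, 0.4]
finger_gap: 23.9
finger_force: 10.0
clock: 51.15
eef_pos: [582.0, 56.8, 121.8]
eef_rot: [-3.139, 0.001, 1.339]
wrist_force: [0.6, -0.7, -0.5]
finger_gap: 24.1
finger_force: 10.0
clock: 51.65
eef_pos: [582.9, 56.9, 105.9]
eef_rot: [3.141, -0.0, 1.339]
wrist_force: [0.8, 0.2, 0.5]
finger_gap: 23.8
finger_force: 10.0
```

```bash
python3 -m jog '[[50,[0,0,0.04],0],[50,[0,0,0],0],[50,[0,0,0],0],[50,[0,0,0],0],[50,[0,0,-0.2],0],[50,[0,0,-0.5],0],[50,[0,0,-0.6],0],[50,[0,0,-0.6],0],[50,[0,0,-0.1],0],[50,[0,0,0],0],[50,[0,0,0],0]]'; python3 -m jog '[[60,[0,0,0],0.0449],[60,[0,0,0],0.0449],[60,[0,0,0],0.0449],[60,[0,0,0],0.0449],[60,[0,0,0],0.0449],[60,[0,0,0],0.0449],[60,[0,0,0],0.0449],[60,[0,0,0],0.0449],[60,[0,0,0],0.0447],[60,[0,0,0],0]]';python3 - <<'E'
from h import *
camera("side"); p=fit("tube2_mid",[582,57,0],cams=("side",),yaw=False,hulls=[cyl(12,92,140)])
camera("top"); fit("tube4_mid",[417,338,0],yaw=False)
plan((417,338),205,0.07,0.7)
E
```

```text
clock: 52.75
eef_pos: [582.4, 56.8, 202.8]
eef_rot: [-3.14, 0.0, 1.339]
wrist_force: [0.4, 0.6, -0.4]
finger_gap: 49.9
finger_force: 0.0
clock: 53.75
eef_pos: [582.3, 56.8, 202.4]
eef_rot: [-3.142, 0.002, 0.068]
wrist_force: [-0.8, 0.0, -0.8]
finger_gap: 59.6
finger_force: 0.0
tube2_mid [580.97, 56.312] IoU loss 0.219 {'side': 0.61}
tube4_mid [417.094, 337.666] IoU loss 0.284 {'top': 0.82, 'side': 0.82}
at [582.7  56.9 203.4] 0.073 j6 1.53 twist 0.0008 shift [-2.912 -5.841 -0.032] n 9 row [-0.324 -0.649 -0.004] F [ 0.3 -0.1 -0.6] gap 60.1
```

```bash
python3 -m jog '[[60,[-0.324,-0.649,0],0],[60,[-0.324,-0.649,0],0],[60,[-0.324,-0.649,0],0],[60,[-0.324,-0.649,0],0],[60,[-0.324,-0.649,0],0],[60,[-0.324,-0.649,0],0],[60,[-0.324,-0.649,0],0],[60,[-0.324,-0.649,0],0],[60,[-0.324,-0.649,0],0],[60,[0,0,0],0],[60,[0,0,0.5],0],[60,[0,0,0.6],0],[60,[0,0,0.6],0],[60,[0,0,0.45],0],[60,[0,0,0.1],0],[60,[0,0,0],0]]' && python3 -m jog '[[10,[0,0,0],0],[10,[0,0,0],0],[10,[0,0,0],0],[10,[0,0,0],0],[10,[0,0,0],0],[10,[0,0,0],0],[10,[0,0,0],0]]' 15 && python3 -m jog '[[10,[0,0,-0.2],0],[10,[0,0,-0.5],0],[10,[0,0,-0.6],0],[10,[0,0,-0.6],0],[10,[0,0,-0.4],0],[10,[0,0,0],0]]' && python3 -m jog '[[10,[0,0,0],-0.0449],[10,[0,0,0],-0.0449],[10,[0,0,0],-0.0449],[10,[0,0,0],-0.0449],[10,[0,0,0],-0.0449],[10,[0,0,0],-0.0449],[10,[0,0,0],-0.0449],[10,[0,0,0],-0.0449],[10,[0,0,0],-0.0447],[10,[0,0,0],0]]'
python3 - <<'E'
from h import *
plan(loc(CASE,-58.5),190,1.339,0.6)
E
```

```text
clock: 55.6
eef_pos: [417.1, 337.6, 91.2]
eef_rot: [3.141, 0.001, 0.07]
wrist_force: [0.7, -0.4, 0.9]
finger_gap: 59.9
finger_force: 0.0
clock: 56.3
eef_pos: [417.0, 338.1, 91.5]
eef_rot: [-3.141, -0.0, 0.07]
wrist_force: [-0.5, -0.1, 3.4]
finger_gap: 24.0
finger_force: 15.0
clock: 56.9
eef_pos: [417.7, 338.6, 209.4]
eef_rot: [-3.139, -0.004, 0.07]
wrist_force: [0.8, 0.1, -1.0]
finger_gap: 23.8
finger_force: 15.0
clock: 57.9
eef_pos: [416.6, 337.8, 205.3]
eef_rot: [-3.141, 0.001, 1.341]
wrist_force: [-0.2, -0.4, -1.0]
finger_gap: 23.4
finger_force: 15.0
at [416.6 337.8 205.3] 1.341 j6 0.84 twist 0.0007 shift [-5.486  4.514  0.306] n 10 row [-0.549  0.451  0.031] F [-0.2 -0.4 -1. ] gap 23.4
```

```bash
python3 -m jog '[[10,[-0.549,0,0],0],[10,[-0.549,0,0],0],[10,[-0.549,0,0],0],[10,[-0.549,0,0],0],[10,[-0.549,0,0],0],[10,[-0.549,0,0],0],[10,[-0.549,0,0],0],[10,[-0.549,0,0],0],[10,[-0.549,0,0],0],[10,[-0.549,0,0],0],[10,[0,0.4,0],0],[10,[0,0.5,0],0],[10,[0,0.5,0],0],[10,[0,0.5,0],0],[10,[0,0.5,0],0],[10,[0,0.5,0],0],[10,[0,0.5,0],0],[10,[0,0.5,0],0],[10,[0,0.5,0],0],[10,[0,0.114,0],0]]' 10; python3 -m jog '[[10,[0,0,0.3],0],[10,[0,0,0],0],[10,[0,0,0],0]]';python3 - <<'E'
from h import *
plan(loc(CASE,-58.5),165,1.339,0.6)
E
```

```text
clock: 59.9
eef_pos: [574.5, 18.4, 205.0]
eef_rot: [-3.14, 0.0, 1.334]
wrist_force: [-0.2, 0.2, -1.0]
finger_gap: 23.8
finger_force: 10.0
clock: 60.2
eef_pos: [572.9, 19.2, 191.3]
eef_rot: [-3.141, 0.0, 1.337]
wrist_force: [0.4, 0.0, -1.4]
finger_gap: 23.8
finger_force: 10.0
at [572.9  19.2 191.3] 1.337 j6 0.2 twist -0.0005 shift [-0.002  0.007  0.526] n 1 row [-0.002  0.007  0.526] F [ 0.4  0.  -1.4] gap 23.8
```

```bash
python3 -m jog '[[10,[0,0.007,0.1],0],[10,[0,0,0.15],0],[10,[0,0,0.15],0],[10,[0,0,0.15],0],[10,[0,0,0],0]]' && python3 -m jog '[[10,[0,0,0.15],0],[10,[0,0,0.2],0],[10,[0,0,0.25],0],[10,[0,0,0.2],0],[10,[0,0,0],0]]'; python3 -m jog '[[10,[0,0,0.15],0],[10,[0,0,0.15],0],[10,[0,0,0.06],0],[10,[0,0,0],0],[10,[0,0,0],0]]'
```

```text
clock: 60.7
eef_pos: [573.3, 18.9, 162.3]
eef_rot: [-3.14, 0.0, 1.339]
wrist_force: [-0.7, 0.3, -0.0]
finger_gap: 23.6
finger_force: 10.0
clock: 61.2
eef_pos: [573.0, 18.9, 121.8]
eef_rot: [-3.139, 0.001, 1.339]
wrist_force: [-0.3, 1.4, -1.0]
finger_gap: 23.7
finger_force: 10.0
clock: 61.7
eef_pos: [573.9, 18.9, 106.0]
eef_rot: [3.141, -0.0, 1.339]
wrist_force: [-0.3, 0.4, 0.2]
finger_gap: 24.1
finger_force: 10.0
```

Release, retreat clear, and check everything.

```bash
python3 -m jog '[[50,[0,0,0.04],0],[50,[0,0,0],0],[50,[0,0,0],0],[50,[0,0,0],0],[50,[0,0,-0.2],0],[50,[0,0,-0.5],0],[50,[0,0,-0.6],0],[50,[0,0,-0.6],0],[50,[0,0,-0.6],0],[50,[0,0,-0.3],0],[50,[0,0,0],0]]'; python3 -m jog '[[50,[0,-0.6,0],0],[50,[0,-0.6,0],0],[50,[0,-0.6,0],0],[50,[0,-0.6,0],0],[50,[0,-0.3,0],0],[50,[0,0,0],0],[50,[0,0,0],0]]'
python3 - <<'E'
from h import *
camera("top");b=camera("side")
for i,x in ((1,58.5),(3,19.5),(2,-19.5),(4,-58.5)): fit(f"tube{i}_mid",[*loc(CASE,x),0],cams=("side",),yaw=False,hulls=[cyl(12,94,140)])
fit("lid_grip",[449,112,1.65],dz=-87); 
p=fit("bar_grip",[505.4,-352.7,1.685])
M=[499.1,-299.2,1.66]; d=p[:2]-M[:2]; c,s=np.cos(M[2]),np.sin(M[2]); print("bar on mat",c*d[0]+s*d[1],-s*d[0]+c*d[1])
cv2.imwrite("pics/end.png",cv2.resize(b[160:360,250:450],(600,600),interpolation=cv2.INTER_CUBIC)[:,:,::-1])
E
```

```text
clock: 62.8
eef_pos: [574.5, 18.9, 246.7]
eef_rot: [3.137, -0.001, 1.339]
wrist_force: [-0.1, 0.2, -0.3]
finger_gap: 49.7
finger_force: 0.0
clock: 63.5
eef_pos: [442.7, 49.9, 243.6]
eef_rot: [-3.142, 0.0, 1.339]
wrist_force: [-0.2, -0.0, 0.2]
finger_gap: 49.9
finger_force: 0.0
tube1_mid [597.299, 139.079] IoU loss 0.155 {'side': 0.59}
tube3_mid [589.051, 98.17] IoU loss 0.207 {'side': 0.61}
tube2_mid [583.279, 53.202] IoU loss 0.218 {'side': 0.51}
tube4_mid [573.319, 19.775] IoU loss 0.193 {'side': 0.64}
lid_grip [448.282, 112.13, 1.661] IoU loss 0.047 {'side': 0.74}
bar_grip [544.864, -309.052, 1.86] IoU loss 0.270 {'top': 0.85, 'side': 0.77}
bar on mat -13.889333757204994 -44.70448842900434
```

View pics/end.png

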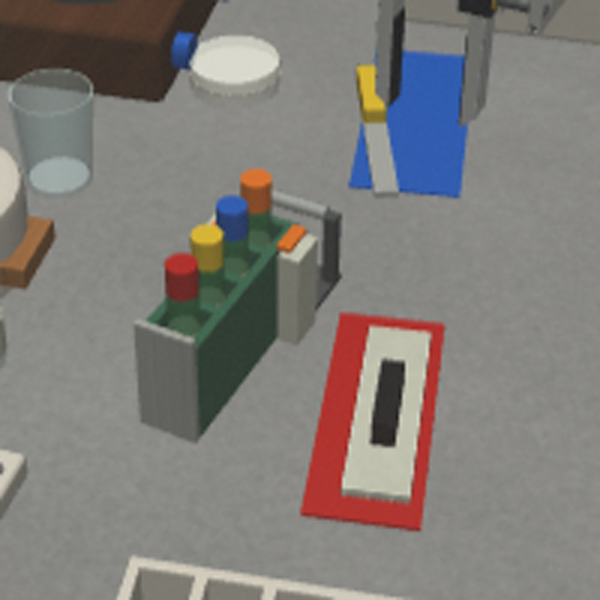

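All four tubes are home, caps at (256,190) to (182,275), and the lid lies flat on the pad. The bar has been knocked to the far edge of its mat, handle at (370,95), leaving about 10 mm of margin. I'll put it back in the middle.

Run:
```python
from h import *
camera("top");camera("side")
p=fit("bar_grip",[544.9,-309,1.86],cams=("top",))
print("dishes",[back("top",r["rect"][:2],30)[:2] for r in regions_of("top","dishes")[:1]])
plan(loc(p,18),200,p[2],0.8)
```

```text
bar_grip [545.618, -309.417, 1.852] IoU loss 0.076 {'top': 0.72}
dishes [array([ 677.55373884, -313.46490583])]
at [442.4  49.9 243.8] 1.339 j6 0.26 twist -0.1634 shift [-7.117 -0.014  0.875] n 9 row [-0.791 -0.002  0.097] F [-0.2  0.  -0.5] gap 49.7
```

```bash
python3 -m jog '[[45,[0,0,0],-0.0409],[45,[0,0,0],-0.0409],[45,[0,0,0],-0.0408],[45,[0,0,0],-0.0408],[45,[-0.791,-0.002,0.097],0],[45,[-0.791,-0.002,0.097],0],[45,[-0.791,-0.002,0.097],0],[45,[-0.791,-0.002,0.097],0],[45,[-0.791,-0.002,0.097],0],[45,[-0.791,-0.002,0.097],0],[45,[-0.791,-0.002,0.097],0],[45,[-0.791,-0.002,0.097],0],[45,[-0.791,-0.002,0.097],0],[45,[0,0,0],0],[45,[0,0,0],0]]'
python3 - <<'E'
from h import *
plan(loc([545.3,-309.3,1.855],18),6,1.855,0.6)
E
```

```text
clock: 65.7
eef_pos: [540.2, -292.5, 199.5]
eef_rot: [-3.141, -0.001, 1.851]
wrist_force: [-0.1, -0.1, -0.1]
finger_gap: 45.2
finger_force: 0.0
at [ 540.2 -292.5  199.5] 1.851 j6 -0.84 twist -0.0012 shift [9.000e-03 3.000e-03 3.869e+00] n 7 row [0.001 0.    0.553] F [-0.1 -0.1 -0.1] gap 45.2
```

```bash
python3 -m jog '[[45,[0,0,0.6],0],[45,[0,0,0.6],0],[45,[0,0,0.6],0],[45,[0,0,0.6],0],[45,[0,0,0.6],0],[45,[0,0,0.5],0],[45,[0,0,0.3],0],[45,[0,0,0.05],0],[45,[0,0,0],0],[10,[0,0,0],0],[10,[0,0,0],0],[10,[0,0,0],0],[10,[0,0,0],0],[10,[0,0,0],0],[10,[0,0,0],0]]' 40 && python3 -m jog '[[10,[0,0,-0.1],0],[10,[0,0,-0.3],0],[10,[0,0,-0.2],0],[10,[0,0,0],0.034],[10,[0,0,0],0.028],[10,[0,0,0],0]]'
python3 - <<'E'
from h import *
plan(loc([499.1,-299.2,1.66],-35),7,1.66,0.4)
E
```

```text
clock: 67.2
eef_pos: [540.6, -292.5, 8.3]
eef_rot: [3.141, 0.001, 1.852]
wrist_force: [-2.1, 1.2, 6.0]
finger_gap: 21.7
finger_force: 40.0
clock: 67.8
eef_pos: [540.6, -292.4, 38.5]
eef_rot: [3.141, 0.001, 1.656]
wrist_force: [-1.1, 0.0, -2.1]
finger_gap: 21.5
finger_force: 40.0
at [ 540.6 -292.4   38.5] 1.656 j6 -0.64 twist -0.0013 shift [-0.762 -0.84   0.631] n 3 row [-0.254 -0.28   0.21 ] F [-1.1  0.  -2.1] gap 21.5
```

```bash
python3 -m jog '[[10,[-0.19,-0.21,0],0],[10,[-0.19,-0.21,0],0],[10,[-0.19,-0.21,0],0],[10,[-0.19,-0.21,0],0],[10,[0,0,0.2],0],[10,[0,0,0.2],0],[10,[0,0,0.1],0],[10,[0,0,0.06],0],[10,[0,0,0],0]]' && python3 -m jog '[[10,[0,0,0],0],[10,[0,0,0.02],0],[10,[0,0,0],0],[60,[0,0,0],0],[60,[0,0,0],0],[60,[0,0,0],0],[60,[0,0,0],0],[60,[0,0,-0.2],0],[60,[0,0,-0.6],0],[60,[0,0,-0.9],0],[60,[0,0,-0.9],0],[60,[0,0,-0.9],0],[60,[0,0,0],0]]' 5; python3 -m jog '[[60,[0,-0.7,0],0],[60,[0,-0.7,0],0],[60,[0,-0.7,0],0],[60,[0,0,0],0],[60,[0,0,0],0],[60,[0,0,0],0]]'
python3 - <<'E'
from h import *
camera("top");camera("side")
M=[499.1,-299.2,1.66]; p=fit("bar_grip",[*loc(M,-55),1.66]); d=p[:2]-M[:2]; c,s=np.cos(M[2]),np.sin(M[2]); print("bar on mat",c*d[0]+s*d[1],-s*d[0]+c*d[1])
for i,x in ((1,58.5),(3,19.5),(2,-19.5),(4,-58.5)): fit(f"tube{i}_mid",[*loc(CASE,x),0],cams=("side",),yaw=False,hulls=[cyl(12,94,140)])
fit("lid_grip",[449,112,1.65],dz=-87)
print(read_state()["eef_pos"],read_state()["wrist_force"])
E
```

```text
clock: 68.7
eef_pos: [502.1, -333.3, 9.1]
eef_rot: [-3.141, -0.0, 1.658]
wrist_force: [0.0, -1.1, -1.7]
finger_gap: 21.6
finger_force: 40.0
clock: 70.0
eef_pos: [503.6, -335.0, 191.2]
eef_rot: [3.134, 0.007, 1.657]
wrist_force: [-0.5, 0.3, 0.2]
finger_gap: 60.0
finger_force: 0.0
clock: 70.6
eef_pos: [397.9, -342.8, 183.7]
eef_rot: [3.141, 0.0, 1.658]
wrist_force: [-0.1, -0.3, 0.0]
finger_gap: 60.0
finger_force: 0.0
bar_grip [504.662, -351.656, 1.659] IoU loss 0.244 {'top': 0.9, 'side': 0.71}
bar on mat -52.742905442485394 -0.8666305251953315
tube1_mid [597.969, 137.003] IoU loss 0.160 {'side': 0.64}
tube3_mid [591.058, 93.869] IoU loss 0.203 {'side': 0.7}
tube2_mid [582.378, 56.704] IoU loss 0.208 {'side': 0.79}
tube4_mid [573.939, 17.363] IoU loss 0.236 {'side': 0.56}
lid_grip [449.505, 113.84, 1.654] IoU loss 0.134 {'top': 0.58, 'side': 0.71}
[ 397.34145837 -342.84039239  183.56662019] [0.81100675 0.15128436 0.2173166 ]
```

Everything checks out, so I'm handing in.

```bash
python3 -c "
from cell import *
print(sign_off())"
```

```text
the job is handed in; nothing more can be done
None
```

The job is handed in with no verdict shown: the lid was pried loose and lies flat on the red pad, all four tubes are home in the case, and the bar, which got knocked to its mat's edge, is back on the blue mat.

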